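# Change the workpiece in a cam-clamped carving stand

## Task

The little car in the carving stand is finished: turn the cam knob to draw the sprung jaw fully back, lift the car out and set it down flat and right way up in the shallow wooden tray. Then lay the fresh square block flat on the stand's bed, its long side squarely along the ledge and about in the middle, and turn the knob back until the roller drops into the cam's notch and the jaw grips the block. Put both pieces down without dropping them, and leave the other things on the bench where they are.

Things in the scene. Friction and masses are not known exactly. Their poses are not given: they have to be found in the camera images.
- stand: Wooden carving stand, 215 x 150 mm on the bench and fixed to it, carrying the sloping bed. Origin: centre of its underside, on the bench; at yaw 0 the bed rises away from the robot. Up-slope of the ledge only the work piece, the knob and a 22 mm high spring block (bed x 194 to 214 mm) reach more than 20 mm above the bed.
- bed: The stand's plywood bed, 30 degree slope. Origin: on its top surface at the middle of the ledge's upper face, 43 mm above the bench. x up the slope, y along the ledge (level), z out of the bed. Ledge: strip 140 mm long, 10 mm high, at x -16 to 0 mm. A 44 mm piece against it is centred at x = 22 mm. Jaw bar: 102 mm long, 14 mm high, face at x = 52 mm when drawn back (8 mm of play for a piece).
- jaw (a joint): Sprung jaw, a steel frame sliding round the cam; its roller rides on the cam. Value in m: 0 = fully back (roller on the cam's round rim), growing towards the ledge; about 0.008 gripping a 44 mm piece, about 0.010 on an empty bed. It is pushed to the ledge with 5 N (gripping) to 7 N (fully back), enough to slide a loose piece down against the ledge.
- cam (a joint): Steel cam disc, 72 mm across, with one V notch, and its knob. Rad: 0 = notch at the roller, knob's pointer rib up the slope, clamp closed. Grows anticlockwise seen from above the bed. From 0.55 to the stop at 1.6 the roller is on the round rim, the jaw fully back and the knob stays where left; below about 0.47 the roller slides in, at 0 it is home. Other stop -0.2. Turning out takes about 0.25 N m.
- knob_grip (a point): Point on the knob's axis at grip height: bed frame x = 112, y = 0, z = 43 mm. Round black fluted knob, 40 mm in diameter, from 28 to 58 mm above the bed, axis normal to the bed (so 30 degrees from vertical). Under it a thin stem; the cam's top is 16 mm above the bed.
- carving: The finished toy-car body, plain light wood, 0.07 to 0.14 kg, at the start clamped in the stand. 44 mm wide (x), 110 mm long (y); body 30 mm high with flat sides, on it a cabin 36 x 55 mm rising to 44 mm. Origin: centre of its underside; z up through the cabin. On the stand its axes lie along the bed's.
- blank: The fresh block, a plain square bar of light wood 44 x 110 x 44 mm (x, y, z), 0.08 to 0.17 kg, on the bench beside the stand, on the side away from the tray. Origin: centre of its underside; y along its length.
- blank_center (a point): Centre of the block, 22 mm above its underside.
- tray: Shallow open wooden tray fixed to the bench, 220 x 160 mm outside (x, y), 28 mm high, walls and floor 5 mm thick. Origin: centre of its underside. An earlier piece, a small boat, lies in its +x half along y, about at x = 64 mm; the -x half is free.
- boat: The small carved boat already in the tray (32 x 70 x 42 mm). Leave it there. Origin: centre of its underside.
- rotary_tool: Hand-held rotary tool lying between robot and stand (about 210 mm long, 45 mm high). Leave alone. Origin on the bench under its body.
- cork_block: Cork sanding block 65 x 115 x 36 mm between robot and stand. Leave alone.
- brush_can: Empty plain can, 76 mm across and 105 mm high, beyond the stand to the left. Leave alone.
- glue: White glue bottle 60 mm across, 165 mm high, beyond the stand to the right. Leave alone.
- offcut: Darker stick of wood 30 x 190 x 30 mm, far right. Not the fresh block. Leave alone.
- chisel: Red-handled driver, 220 mm, lying far left. Leave alone.
- try_square: Try square (110 mm stock, 160 mm blade) lying flat at the right side. Leave alone.
Not all that is in view belongs to the job. What is shaped like the carving but red is not meant. What is shaped like the blank but pink is not meant.

How it is judged:
By the outcome, as a careful person would: the job done as asked, in the order asked, and still so for the second after the job is handed in, with the robot touching nothing.
It also fails if it takes over 72 s, if anything falls off the work surface, if the arm or the gripper's body presses on something with over 40 N, if the wrist force passes 120 N, or if a joint passes its speed limit or range.

## Robot

A 6-joint arm with a two-finger parallel gripper is mounted at the origin on the work surface. World frame = base frame: x ahead of the robot, y to its left, z up, the work surface at z = 0. Lengths are in m, angles in rad, forces in N, time in s.
With the tool pointing down it reaches from about 0.3 to 0.75 m from the base axis. Payload 8.5 kg.
Tool frame: the origin (TCP) lies on the centre line of the jaws, within the pads' length; the fingertips stand 19 mm ahead of it and the grasp point (between the pads) is the TCP; z points along the fingers, y is the direction in which the jaws open and shut (so a half turn about z gives the same grasp; the last joint's range is limited). The gripper opens to 85 mm and grips with 20 to 120 N. Pads are 22 mm wide; open, the fingers measure 114 mm over their backs; the gripper's body (76 mm by 85 mm) begins 54 mm behind the grasp point. The pads swing forward as they close: fully open they stand 13 mm farther back than shut.
Start: joints at [-1.336, 0.381, 1.297, -0, 1.464, -0.215], TCP at [0.239, -0.495, 0.222] pointing down, gripper open.
Joint ranges: [-3.11, 3.11], [-0.89, 2.33], [0.22, 2.48], [-1.42, 4.56], [0.17, 2.85], [-2.88, 2.88]. Speed limits (rad/s): [2.39, 2.39, 3.14, 3.14, 3.14, 3.14].

## Interface

Orientations are given as a unit quaternion [x, y, z, w].
In Python, from bench import ctrl gives the robot as it stands.
- The arm moves only by the tool step_arm, never from a script. Its argument "moves" is a list of rows, each an object with "dp": the shift along the tool's x, y, z in cm, a list of three; "twist": the turn, a rotation vector about the tool's x, y, z in rad, a list of three; "hand": the opening, from -1 (shut) to 1 (fully open). A call has exactly 8 rows; each row shifts and turns the commanded pose from where the row before left it, along the tool's axes as they then stand; what a row does not reach is not made up. A row lasts 1/8 s, in which the tool goes at most 62.5 mm and 10.7 degrees, less where a joint would pass 70% of its speed; a pose out of reach is approached as far as the arm can. A call with a gripper value outside its range is refused whole. The fingers move at their own pace and stop on an object; the grip force is fixed at half the most. Time passes only in rows, so rows that do not move let the fingers close, or fill a call up. It gives the time, the measured TCP pose, the force and the opening at its end, in the units of the state.
- ctrl.sense(): the state, without advancing time (a new reading comes with each control period).
- ctrl.capture(name): name is "scene" or "top" or "wrist"; returns a dict with "img" (480x640x3 uint8, red, green, blue), "K" (3x3 intrinsics, pixels), "distortion" ([k1, k2, p1, p2, k3] as OpenCV has them; the pictures are not rectified), "extrinsics" (4x4, takes a point from world to camera coordinates). Camera axes: x right, y down, z forward; pixel columns grow to the right and rows downward; lengths in m; the calibration is good to about 2 mm. A picture is of the moment at which its call begins. There is no depth.
- ctrl.finish_job(): hands the job in, once; it reports no verdict.
Trained networks look in the newest picture that a camera, given by its name, has taken for a name from the list of things; names that differ only in an ending like _2 or _b are one class to them, and where a whole thing is asked for, a point or a joint stands for the part that bears it (a point fixed in the world has none). Each returns a list of dicts, best first, with "conf" (0 to 1); they miss things now and then, are a little off and sometimes report something else, mostly with a low value. They report only what shows in the picture. A call takes as long as a camera call. They do not tell look-alikes from the thing itself.
- ctrl.find_in(name, camera): "location" ([column, row] in pixels, amid what is visible of it).
- ctrl.trace(name, camera): "pixels" (480x640 bool, what is visible of it) and "location" ([column, row] in pixels, amid what is visible of it).
- ctrl.mark_of(name, camera): "location" ([column, row] in pixels: a listed point, or the origin of a listed thing).
The state is a dict: "clock": time; "joint_positions": joint angles; "dq": joint speeds; "joint_efforts": joint torques, N m; "ee_pos": TCP position; "eef_rot": TCP orientation; "wrist_force": force on the tool from outside, world axes, zero at the start; "torque": the same for the moment, N m; "grip_width": opening from 0.0 (shut) to 1.0 (fully open).
Only numpy, scipy, OpenCV 4.12 (cv2) and the standard library are available. Lean on these libraries where they do the work, as an engineer would, in place of code of your own. Each camera call takes 0.05 s, during which the arm holds its last target.

## Working session

There is one attempt and no reset: what is moved stays moved. The work goes in short steps, Python scripts to look and compute and a tool call to move; the robot and the scene stay as the last step left them, time stands still between calls to the robot, and variables do not carry over. Pictures are saved under pics/ and viewed, and the job is handed in when it is done.

Besides the shell and the picture viewer there is one more tool, called after "Emit:" by a JSON object that holds its "op" and its "data", one argument or row to a line. step_arm: Moves the arm, as the interface text tells. Its arguments: {"type":"object","properties":{"moves":{"type":"array"}},"required":["moves"]}

```bash
ls; mkdir -p pics
python3 - <<'E'
from bench import ctrl
import cv2
s=ctrl.sense(); print({k:s[k] for k in('clock','ee_pos','eef_rot','grip_width','wrist_force')})
for n in('scene','top','wrist'):
    c=ctrl.capture(n); cv2.imwrite(f'pics/{n}0.png',c['img'][:,:,::-1]); print(n,c['K'].tolist() if hasattr(c['K'],'tolist') else c['K'],c['distortion'],c['extrinsics'])
E
```

```text
pics
{'clock': 0.0, 'ee_pos': array([ 0.23902526, -0.49500592,  0.22131521]), 'eef_rot': array([ 9.74817254e-01,  2.23004043e-01, -4.01579307e-05, -7.18368043e-04]), 'grip_width': 0.9984707954105027, 'wrist_force': array([-1.01229198,  0.20223972,  0.56336226])}
scene [[456.96506621303746, 0.0, 319.12297774558556], [0.0, 456.96506621303746, 244.12711182496287], [0.0, 0.0, 1.0]] [-0.02729665  0.          0.          0.          0.        ] [[ 0.4517919   0.89211589 -0.00365051 -0.18527473]
 [ 0.70483153 -0.35944847 -0.61156301 -0.31027333]
 [-0.54689725  0.27372622 -0.79118731  1.50763506]
 [ 0.          0.          0.          1.        ]]
top [[551.1499903170745, 0.0, 318.2247316245036], [0.0, 551.1499903170745, 226.67093888503837], [0.0, 0.0, 1.0]] [-0.00507435  0.          0.          0.          0.        ] [[ 5.26329530e-03 -9.99984992e-01 -1.52089262e-03 -5.50928398e-02]
 [-9.89164706e-01 -4.98318711e-03 -1.46725429e-01  5.33824929e-01]
 [ 1.46715648e-01  2.27667256e-03 -9.89176089e-01  1.56735179e+00]
 [ 0.00000000e+00  0.00000000e+00  0.00000000e+00  1.00000000e+00]]
wrist [[415.3157283542733, 0.0, 318.0698599841053], [0.0, 415.3157283542733, 247.14419518170547], [0.0, 0.0, 1.0]] [-0.06736047  0.          0.          0.          0.        ] [[ 4.35418755e-01 -9.00227730e-01 -7.36433547e-04 -5.51145756e-01]
 [-8.54203084e-01 -4.13415673e-01  3.15316623e-01 -4.10912447e-02]
 [-2.84161221e-01 -1.36665708e-01 -9.48986241e-01  3.78491931e-01]
 [ 0.00000000e+00  0.00000000e+00  0.00000000e+00  1.00000000e+00]]
```

View pics/scene0.png

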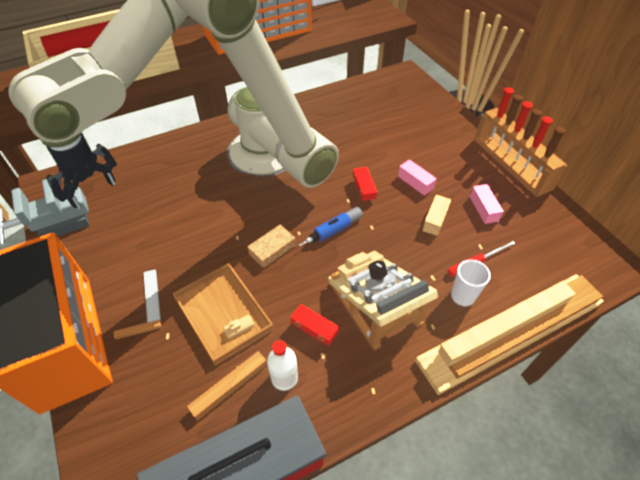

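View pics/top0.png

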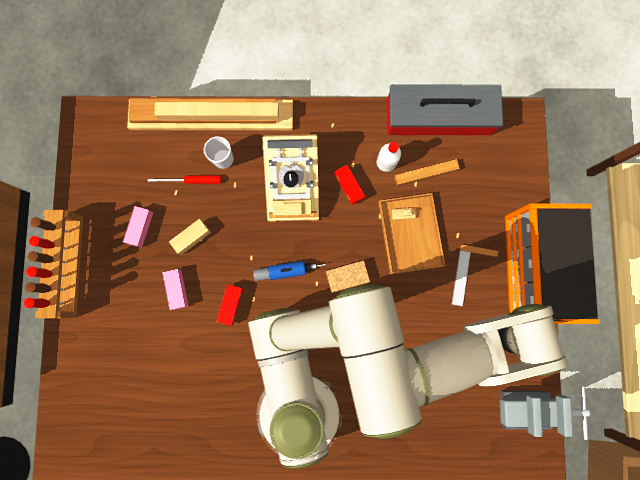

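View pics/wrist0.png

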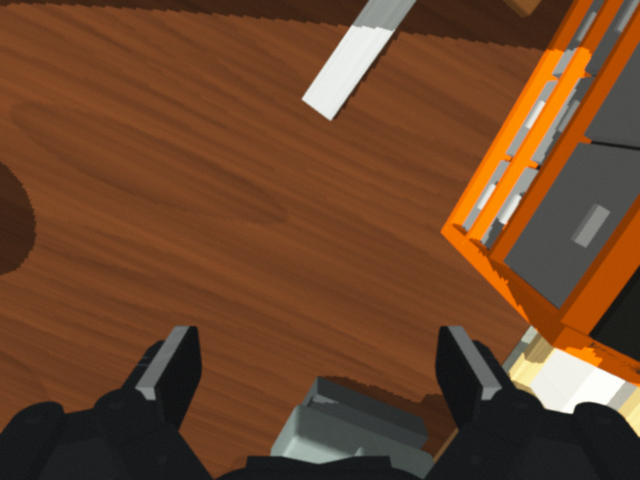

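Top view: the stand is at (291,178) with the car clamped at (291,208), and the tray is at (411,232) with the boat at (404,213). Blank candidates are the plain light one at (189,236) and the pink ones at (139,226) and (175,288). The plain one fits. The red car shapes at (350,184) and (229,304) are decoys.

```bash
cat > h.py <<'E'
from bench import ctrl
import numpy as np, cv2
from scipy.spatial.transform import Rotation as R
def cap(n,save=None):
    c=ctrl.capture(n); c['K']=np.array(c['K']);c['E']=np.array(c['extrinsics']);c['D']=np.array(c['distortion'])
    if save: cv2.imwrite(f'pics/{save}.png',np.ascontiguousarray(c['img'][:,:,::-1]))
    return c
def ray(c,p):
    u=cv2.undistortPoints(np.array([[p]],float),c['K'],c['D'])[0,0]
    Rm=c['E'][:3,:3];t=c['E'][:3,3]
    d=Rm.T@np.array([u[0],u[1],1.]);return -Rm.T@t,d/np.linalg.norm(d)
def onz(c,p,z):
    o,d=ray(c,p);return o+d*(z-o[2])/d[2]
def tri(obs):
    A=np.zeros((3,3));b=np.zeros(3);L=[ray(c,p) for c,p in obs]
    for o,d in L:
        P=np.eye(3)-np.outer(d,d);A+=P;b+=P@o
    x=np.linalg.solve(A,b);return x,[round(1e3*np.linalg.norm((np.eye(3)-np.outer(d,d))@(x-o)),1) for o,d in L]
def proj(c,X):
    X=np.atleast_2d(X).astype(float);r,_=cv2.Rodrigues(c['E'][:3,:3])
    return cv2.projectPoints(X,r,c['E'][:3,3],c['K'],c['D'])[0][:,0]
def pose():
    s=ctrl.sense();return np.array(s['ee_pos']),R.from_quat(s['eef_rot']),s
def plan(tp,tR,from_p=None,from_R=None):
    p,r,s=pose()
    if from_p is None: from_p,from_R=p,r
    d=from_R.inv().apply(np.array(tp)-from_p)*100
    w=(from_R.inv()*tR).as_rotvec()
    return d.round(2),w.round(3)
E
python3 - <<'E'
from h import *
S=cap('scene');T=cap('top')
for n in ('stand','bed','knob_grip','carving','blank','blank_center','tray','boat','jaw','cam'):
    o=[]
    for nm,c in(('scene',S),('top',T)):
        try:r=ctrl.mark_of(n,nm)
        except Exception as e:print(n,e);continue
        print(n,nm,[(np.round(a['location'],1).tolist(),round(a['conf'],2)) for a in r[:4]])
        if r:o.append((c,r[0]['location']))
    if len(o)==2:
        x,e=tri(o);print('   ',x.round(4),e)
    
# wrist cam in tool frame
W=cap('wrist');p,r,s=pose();Rt=r.as_matrix();print('camR',(W['E'][:3,:3]@Rt).round(3).tolist(),'camC in tool',(Rt.T@(-W['E'][:3,:3].T@W['E'][:3,3]-p)).round(4))
E
```

```text
stand scene [([375.5, 301.3], 0.74)]
stand top []
bed scene [([359.7, 268.2], 0.81)]
bed top []
knob_grip scene [([377.5, 267.8], 0.92)]
knob_grip top [([293.4, 178.8], 0.74), ([406.8, 214.6], 0.35)]
    [0.6538 0.0209 0.145 ] [np.float64(4.8), np.float64(4.8)]
carving scene [([364.0, 272.6], 0.91), ([310.5, 323.7], 0.83), ([366.9, 182.5], 0.65)]
carving top [([291.0, 204.1], 0.95), ([349.5, 178.5], 0.66), ([229.6, 302.9], 0.66), ([269.2, 276.0], 0.32)]
    [0.5995 0.0289 0.0493] [np.float64(1.7), np.float64(1.7)]
blank scene [([411.6, 181.7], 0.89), ([435.1, 217.2], 0.79), ([481.2, 208.1], 0.76)]
blank top [([141.8, 228.7], 0.97), ([178.6, 289.9], 0.56), ([190.6, 239.1], 0.55)]
    [0.4739 0.3408 0.1529] [np.float64(86.2), np.float64(86.2)]
blank_center scene [([487.9, 201.6], 0.98), ([436.4, 218.1], 0.89), ([481.4, 259.2], 0.66), ([414.7, 176.0], 0.62)]
blank_center top [([138.8, 228.9], 0.73), ([174.8, 289.1], 0.71), ([190.9, 238.4], 0.69)]
    [0.5316 0.4827 0.0234] [np.float64(7.5), np.float64(7.5)]
tray scene [([222.2, 313.4], 0.58)]
tray top [([412.7, 234.2], 0.88)]
    [ 0.51
[... 195 characters left out ...]
t knows: bed, blank, blank_center, boat, brush_can, carving, chisel, cork_block, glue, knob_grip, offcut, rotary_tool, stand, tray, try_square
jaw it knows: bed, blank, blank_center, boat, brush_can, carving, chisel, cork_block, glue, knob_grip, offcut, rotary_tool, stand, tray, try_square
cam it knows: bed, blank, blank_center, boat, brush_can, carving, chisel, cork_block, glue, knob_grip, offcut, rotary_tool, stand, tray, try_square
cam it knows: bed, blank, blank_center, boat, brush_can, carving, chisel, cork_block, glue, knob_grip, offcut, rotary_tool, stand, tray, try_square
camR [[0.001, 1.0, -0.001], [-0.949, 0.0, -0.316], [-0.316, 0.001, 0.949]] camC in tool [ 0.0807  0.0014 -0.1503]
```

```bash
cat >> h.py <<'E'
def rows(wps,p=None,r=None,rp=1,rr=2):
    """wps: list of (pos, Rot, nrows, hand). prints rounded rows, chained (error carried)."""
    if p is None: p,r,_=pose()
    import json;out=[]
    for tp,tR,n,hand in wps:
        tp=np.array(tp,float);p0,r0=p,r;rv=(r0.inv()*tR).as_rotvec()
        for i in range(1,n+1):
            a=i/n;gp=p0+(tp-p0)*a;gR=r0*R.from_rotvec(rv*a)
            d=(r.inv().apply(gp-p)*100).round(rp);w=(r.inv()*gR).as_rotvec().round(rr)
            out.append({"dp":(d+0).tolist(),"twist":(w+0).tolist(),"hand":hand})
            p=p+r.apply(d/100);r=r*R.from_rotvec(w)
    for k,o in enumerate(out):
        print(json.dumps(o)+',', '' if (k+1)%8 else '\n--')
    print('end',p.round(4),'err mm',((tp-p)*1e3).round(2),'rot err',(r.inv()*tR).as_rotvec().round(4))
def ori(xdir,zdir):
    z=np.array(zdir,float);z/=np.linalg.norm(z);x=np.array(xdir,float);x-=z*(x@z);x/=np.linalg.norm(x)
    return R.from_matrix(np.column_stack([x,np.cross(z,x),z]))
E
python3 - <<'E'
from h import *
rows([([.45,-.2,.33],ori([0.6,1,0],[0,0,-1]),8,1),([.62,.0,.31],ori([0,1,0],[0,0,-1]),8,1)])
W=cap('wrist')
p,r,s=pose()
for z in(0,.006,.012,.019):
    for x in(-.011,.011):
        print(z,x,proj(W,p+r.apply([x,.0425,z]))[0].round(0))
E
python3 -c "
import cv2
a=cv2.imread('pics/top0.png')[120:320,120:450];cv2.imwrite('pics/top0c.png',cv2.resize(a,None,fx=2.4,fy=2.4,interpolation=2))"
```

```text
{"dp": [4.0, -2.2, -1.4], "twist": [0.0, 0.0, -0.07], "hand": 1}, 
{"dp": [4.1, -1.9, -1.3], "twist": [0.0, 0.0, -0.08], "hand": 1}, 
{"dp": [4.3, -1.5, -1.4], "twist": [0.0, 0.0, -0.07], "hand": 1}, 
{"dp": [4.3, -1.3, -1.3], "twist": [0.0, 0.0, -0.07], "hand": 1}, 
{"dp": [4.4, -0.9, -1.4], "twist": [0.0, 0.0, -0.07], "hand": 1}, 
{"dp": [4.5, -0.7, -1.3], "twist": [0.0, 0.0, -0.08], "hand": 1}, 
{"dp": [4.6, -0.2, -1.4], "twist": [0.0, 0.0, -0.07], "hand": 1}, 
{"dp": [4.5, 0.0, -1.3], "twist": [0.0, 0.0, -0.07], "hand": 1}, 
--
{"dp": [3.2, 0.5, 0.2], "twist": [0.0, 0.0, -0.07], "hand": 1}, 
{"dp": [3.2, 0.8, 0.3], "twist": [0.0, 0.0, -0.07], "hand": 1}, 
{"dp": [3.2, 1.0, 0.2], "twist": [0.0, 0.0, -0.06], "hand": 1}, 
{"dp": [3.0, 1.1, 0.3], "twist": [0.0, 0.0, -0.07], "hand": 1}, 
{"dp": [3.0, 1.4, 0.2], "twist": [0.0, 0.0, -0.07], "hand": 1}, 
{"dp": [2.9, 1.6, 0.3], "twist": [0.0, 0.0, -0.07], "hand": 1}, 
{"dp": [2.7, 1.8, 0.2], "twist": [0.0, 0.0, -0.06], "hand": 1}, 
{"dp": [2.7, 1.9, 0.3], "twist": [0.0, 0.0, -0.07], "hand": 1}, 
--
end [6.198e-01 2.000e-04 3.099e-01] err mm [ 0.23 -0.19  0.07] rot err [ 0.    -0.    -0.001]
0 -0.011 [416. 342.]
0 0.011 [421. 294.]
0.006 -0.011 [413. 335.]
0.006 0.011 [417. 288.]
0.012 -0.011 [410. 328.]
0.012 0.011 [414. 282.]
0.019 -0.011 [407. 320.]
0.019 0.011 [411. 276.]
```

View pics/top0c.png

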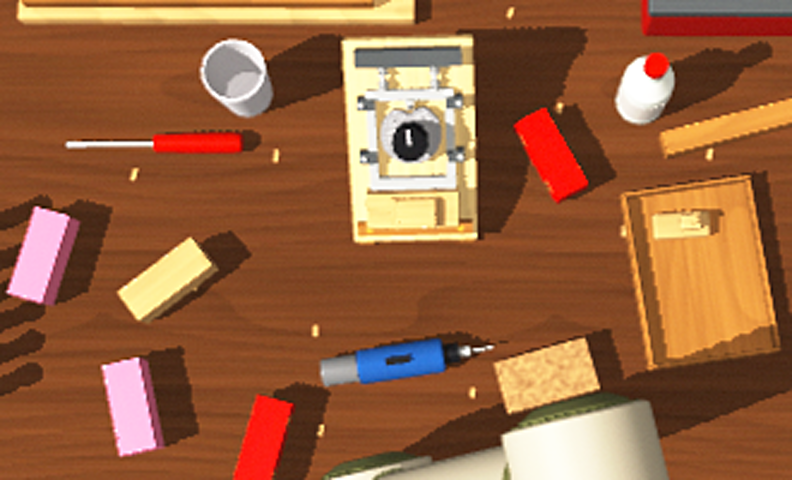

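The plain light block is at top (189,237) and is the one meant; the pink look-alikes at (139,226) and (175,288) are not. The light-wood car is in the stand at (291,208), and the red ones are not meant. Moving above the stand to look.

Emit:
{"op": "step_arm", "data": {
  "moves": [
    {"dp":[4.0,-2.2,-1.4],"twist":[0.0,0.0,-0.07],"hand":1},
    {"dp":[4.1,-1.9,-1.3],"twist":[0.0,0.0,-0.08],"hand":1},
    {"dp":[4.3,-1.5,-1.4],"twist":[0.0,0.0,-0.07],"hand":1},
    {"dp":[4.3,-1.3,-1.3],"twist":[0.0,0.0,-0.07],"hand":1},
    {"dp":[4.4,-0.9,-1.4],"twist":[0.0,0.0,-0.07],"hand":1},
    {"dp":[4.5,-0.7,-1.3],"twist":[0.0,0.0,-0.08],"hand":1},
    {"dp":[4.6,-0.2,-1.4],"twist":[0.0,0.0,-0.07],"hand":1},
    {"dp":[4.5,0.0,-1.3],"twist":[0.0,0.0,-0.07],"hand":1}
  ]
}}

```text
clock: 2.15
ee_pos: [0.4507, -0.1988, 0.3305]
eef_rot: [0.87, 0.493, 0.0, 0.0]
wrist_force: [-0.3, -0.9, 0.1]
grip_width: 1.0
```

Emit:
{"op": "step_arm", "data": {
  "moves": [
    {"dp":[3.2,0.5,0.2],"twist":[0.0,0.0,-0.07],"hand":1},
    {"dp":[3.2,0.8,0.3],"twist":[0.0,0.0,-0.07],"hand":1},
    {"dp":[3.2,1.0,0.2],"twist":[0.0,0.0,-0.06],"hand":1},
    {"dp":[3.0,1.1,0.3],"twist":[0.0,0.0,-0.07],"hand":1},
    {"dp":[3.0,1.4,0.2],"twist":[0.0,0.0,-0.07],"hand":1},
    {"dp":[2.9,1.6,0.3],"twist":[0.0,0.0,-0.07],"hand":1},
    {"dp":[2.7,1.8,0.2],"twist":[0.0,0.0,-0.06],"hand":1},
    {"dp":[2.7,1.9,0.3],"twist":[0.0,0.0,-0.07],"hand":1}
  ]
}}

```text
clock: 3.15
ee_pos: [0.6204, 0.001, 0.3098]
eef_rot: [0.707, 0.707, 0.0, 0.0]
wrist_force: [-0.8, 0.2, -0.3]
grip_width: 1.003
```

Run:
```python
from h import *
import pickle
p,r,s=pose();print(p,s['eef_rot'],s['joint_positions'],s['clock'])
W=cap('wrist','w1')
for n in('knob_grip','carving','bed','stand'):print(n,[(np.round(a['location'],1).tolist(),round(a['conf'],2)) for a in ctrl.mark_of(n,'wrist')])
pickle.dump(W,open('w1.pkl','wb'))
```

```text
[0.6204131  0.00099553 0.30982915] [7.06734405e-01 7.07478960e-01 5.49228728e-06 4.01048082e-05] [-1.88920200e-01  4.73477501e-01  8.97674994e-01 -3.66579780e-05
  1.77036761e+00 -1.89980428e-01] 3.15
knob_grip [([362.8, 184.3], 0.77)]
carving [([356.9, 320.1], 0.96), ([377.8, 446.5], 0.68), ([298.0, 169.6], 0.67)]
bed []
stand [([355.8, 166.7], 0.86)]
```

View pics/w1.png

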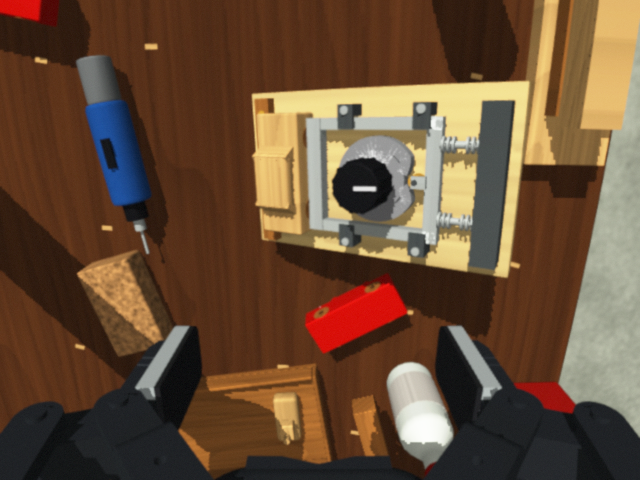

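```bash
python3 -c "
import cv2
a=cv2.imread('pics/w1.png')[75:285,240:540];cv2.imwrite('pics/w1c.png',cv2.resize(a,None,fx=2.6,fy=2.6,interpolation=2))
a=cv2.imread('pics/top0.png')[125:230,250:330];cv2.imwrite('pics/top0d.png',cv2.resize(a,None,fx=5.6,fy=5.6,interpolation=2))"
```

```text
(no output)
```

View pics/w1c.png

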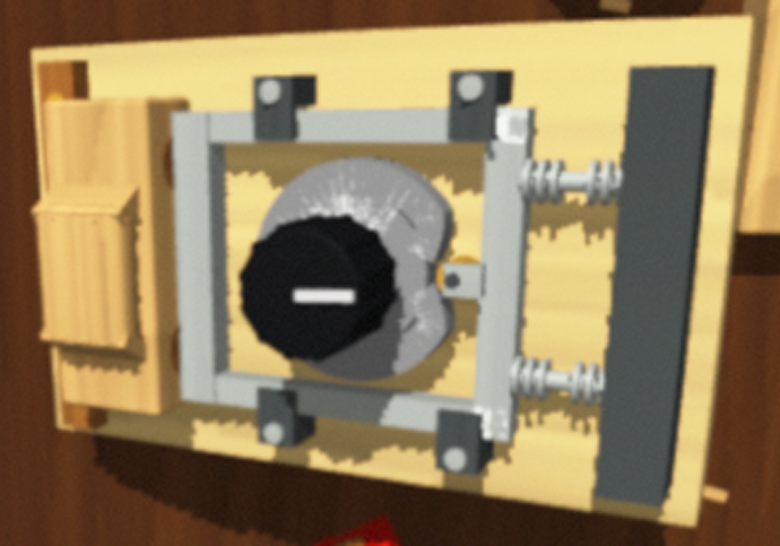

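View pics/top0d.png

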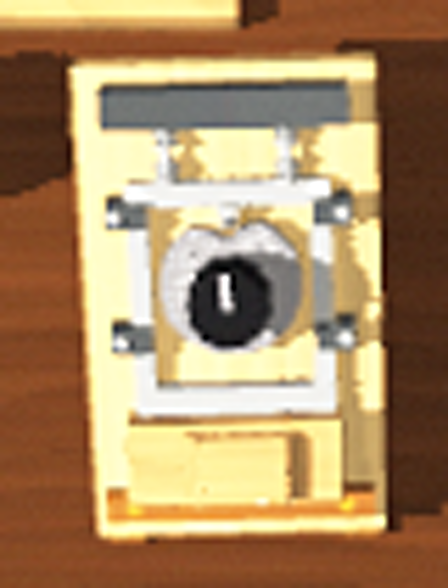

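```bash
cat > fit.py <<'E'
from h import *
import pickle
from scipy.optimize import least_squares
W=pickle.load(open('w1.pkl','rb'));T=cap('top')
def bedR(yaw): return R.from_euler('z',yaw)*R.from_euler('y',-np.pi/6)
w=lambda a:np.array(a)/2.6-.3+[240,75]
t=lambda a:np.array(a)/5.6-.4+[250,125]
# (cam, pixel, func(params)->bed point)
def B(sx,sy): return lambda q:[q[4] if sx<0 else q[5],sy*q[6],0]
def Sp(x,sy): return lambda q:[x,sy*q[7],.022]
K=lambda q:[.112,0,.058]
obs=[(W,w((32,48)),B(-1,1)),(W,w((752,16)),B(1,1)),(W,w((697,525)),B(1,-1)),(W,w((57,430)),B(-1,-1)),
(T,t((70,66)),B(1,1)),(T,t((375,60)),B(1,-1)),(T,t((385,530)),B(-1,-1)),(T,t((100,537)),B(-1,1)),
(W,w((632,68)),Sp(.194,1)),(W,w((713,66)),Sp(.214,1)),(W,w((668,503)),Sp(.214,-1)),(W,w((598,490)),Sp(.194,-1)),
(T,t((102,90)),Sp(.214,1)),(T,t((350,86)),Sp(.214,-1)),(T,t((350,124)),Sp(.194,-1)),(T,t((102,128)),Sp(.194,1)),
(W,w((318,287)),K),(T,t((228,302)),K),(W,w((40,62)),lambda q:[-.016,.07,.01]),(W,w((86,62)),lambda q:[0,.07,.01])]
def X(q,b): return np.array(q[:3])+bedR(q[3]).apply(b)
def f(q): return np.concatenate([proj(c,X(q,g(q)))[0]-u for c,u,g in obs])
s=least_squares(f,[.55,.02,.043,0,-.025,.225,.075,.06],loss='soft_l1',x_scale=[.01]*8)
q=s.x;print(q.round(4));print(f(q).reshape(-1,2).round(1).tolist())
np.save('bed.npy',q[:4]);print('knob grip',X(q,[.112,0,.043]).round(4),'car top center',X(q,[.022,0,.044]).round(4))
qs=q.copy()
for cam,u,n in((W,(362.8,184.3),'knob_grip'),(W,(356.9,320.1),'carv?')):pass
print('proj knobgrip',proj(W,X(q,[.112,0,.043])),proj(T,X(q,[.112,0,.043])))
# car overlay
for c,nm in((W,'w1'),(T,'top0')):
    im=np.ascontiguousarray(c['img'][:,:,::-1])
    P=[X(q,b) for b in([0,-.055,.03],[0,.055,.03],[.044,.055,.03],[.044,-.055,.03],[0,.055,0])]
    for a in proj(c,P): cv2.circle(im,tuple(np.int32(a.round())),2,(0,0,255),1)
    for a in proj(c,[X(q,[.022+sx*.018,sy*.0275,.044]) for sx in(-1,1) for sy in(-1,1)]+[X(q,[.052,s*.051,.014]) for s in(-1,1)]): cv2.circle(im,tuple(np.int32(a.round())),2,(255,0,0),1)
    cv2.imwrite(f'pics/fit_{nm}.png',cv2.resize(im[75:285,230:540],None,fx=2.5,fy=2.5) if nm=='w1' else im)
E
python3 fit.py
```

```text
[ 0.5833  0.0216  0.037   0.0304 -0.0307  0.2211  0.076   0.0618]
[[-0.2, 0.0], [0.3, -0.8], [-0.5, -0.4], [0.4, -1.9], [0.6, -0.3], [0.7, -0.6], [0.9, -0.0], [0.3, -0.0], [0.9, -0.1], [-0.2, 0.3], [-0.3, -0.6], [0.3, 0.5], [-0.4, -0.4], [0.1, -0.8], [0.3, -0.5], [-0.0, -0.1], [-4.4, 2.2], [0.5, 0.5], [2.5, 0.2], [-1.8, -0.5]]
knob grip [0.6587 0.0239 0.1303] car top center [0.5803 0.0215 0.0861]
proj knobgrip [[365.53491836 184.08396055]] [[291.03658892 177.49090026]]
```

View pics/fit_w1.png

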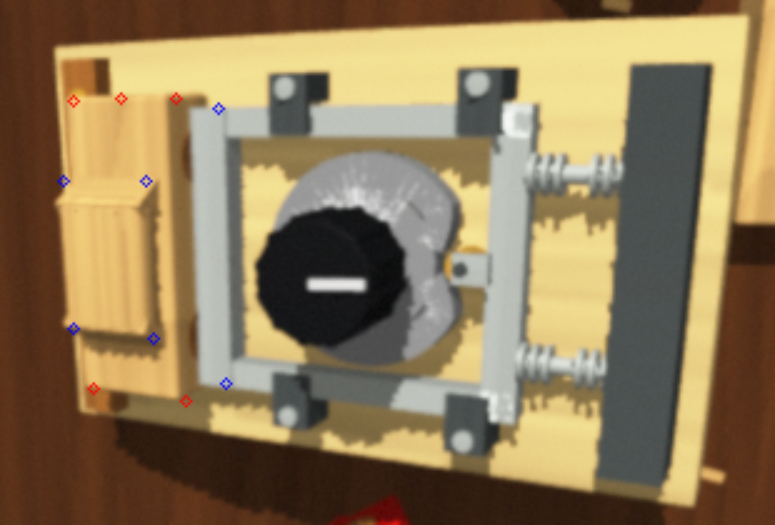

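```bash
cat >> fit.py <<'E'
print('--- offset fit')
def Xo(q,b,c): return X(q,b)+ (np.array(q[8:11]) if c is W else np.array(q[11:14]))
def g2(q): return np.concatenate([np.concatenate([proj(c,Xo(q,g(q),c))[0]-u for c,u,g in obs]),np.array(q[8:14])/.0015,[(q[2]-.043)/.0015]])
q0=np.r_[.58,.02,.043,0.03,-.03,.225,.075,.06,np.zeros(6)]
s=least_squares(g2,q0,loss='soft_l1',x_scale=[.01]*14);q=s.x;print(q.round(4));print(g2(q)[:40].reshape(-1,2).round(1).tolist())
np.save('bed.npy',q[:4]);np.save('woff.npy',q[8:11]);np.save('toff.npy',q[11:14])
print('knob grip',X(q,[.112,0,.043]).round(4),'car top center',X(q,[.022,0,.044]).round(4))
im=np.ascontiguousarray(W['img'][:,:,::-1])
for c,pts in(((0,0,255),([0,-.055,.03],[0,.055,.03],[.044,.055,.03],[.044,-.055,.03])),((255,0,0),[[.022+sx*.018,sy*.0275,.044] for sx in(-1,1) for sy in(-1,1)]),((0,160,0),([.044,-.051,.014],[.044,.051,.014],[.112,.02,.058],[.112,-.02,.058],[.132,0,.058],[.092,0,.058]))):
    for a in proj(W,[Xo(q,b,W) for b in pts]): cv2.circle(im,tuple(np.int32(a.round())),2,c,1)
cv2.imwrite('pics/fit2.png',cv2.resize(im[75:285,230:540],None,fx=2.5,fy=2.5))
E
python3 fit.py
```

```text
[ 0.5833  0.0216  0.037   0.0304 -0.0307  0.2211  0.076   0.0618]
[[-0.2, 0.0], [0.3, -0.8], [-0.5, -0.4], [0.4, -1.9], [0.6, -0.3], [0.7, -0.6], [0.9, -0.0], [0.3, -0.0], [0.9, -0.1], [-0.2, 0.3], [-0.3, -0.6], [0.3, 0.5], [-0.4, -0.4], [0.1, -0.8], [0.3, -0.5], [-0.0, -0.1], [-4.4, 2.2], [0.5, 0.5], [2.5, 0.2], [-1.8, -0.5]]
knob grip [0.6587 0.0239 0.1303] car top center [0.5803 0.0215 0.0861]
proj knobgrip [[365.53491836 184.08396055]] [[291.03658892 177.49090026]]
--- offset fit
[ 5.819e-01  2.200e-02  4.090e-02  3.120e-02 -2.920e-02  2.210e-01
  7.550e-02  6.140e-02  5.000e-04 -2.000e-04 -1.500e-03 -5.000e-04
  2.000e-04 -2.000e-04]
[[-0.3, 0.2], [0.3, -0.8], [-0.4, -0.2], [0.5, -1.6], [0.4, -0.0], [0.3, -0.3], [0.5, -0.1], [0.1, -0.0], [0.9, 0.0], [-0.0, 0.4], [-0.0, -0.3], [0.4, 0.8], [-0.7, -0.2], [-0.3, -0.6], [-0.1, -0.2], [-0.3, 0.2], [-5.2, 2.5], [0.2, 0.8], [1.2, 0.0], [-3.0, -0.7]]
knob grip [0.6574 0.0243 0.1341] car top center [0.579  0.0219 0.09  ]
```

View pics/fit2.png

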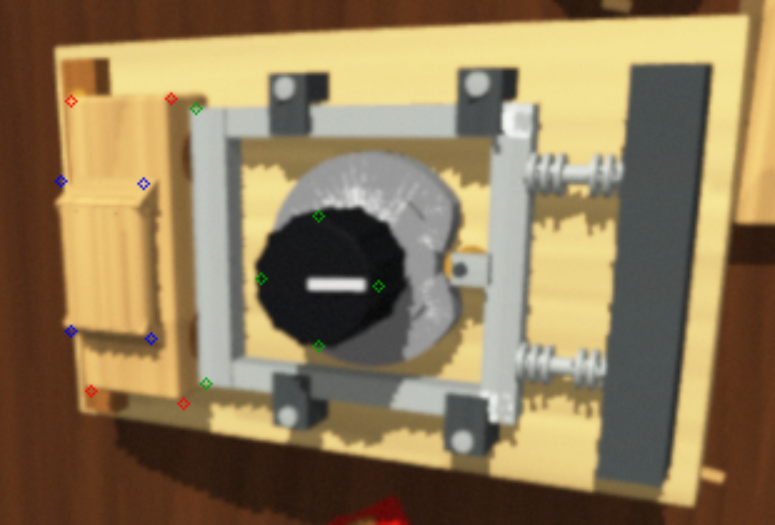

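```bash
cat >> h.py <<'E'
import os
if os.path.exists('bed.npy'):
    bq=np.load('bed.npy');BR=R.from_euler('z',bq[3])*R.from_euler('y',-np.pi/6);BO=bq[:3]
    def bed(b): return BO+BR.apply(b)
    NOM=ori(BR.apply([0,1,0]),BR.apply([0,0,-1]))
def rz(a): return R.from_rotvec([0,0,a])
E
python3 - <<'E'
from h import *
g=NOM*rz(.5)
rows([(bed([.112,0,.13]),g,8,1),(bed([.112,0,.0435]),g,6,1),(bed([.112,0,.0435]),g,2,1)])
E
```

```text
{"dp": [0.3, -0.1, 1.3], "twist": [-0.06, 0.02, 0.06], "hand": 1}, 
{"dp": [0.3, -0.1, 1.2], "twist": [-0.07, 0.02, 0.05], "hand": 1}, 
{"dp": [0.2, -0.3, 1.3], "twist": [-0.06, 0.01, 0.06], "hand": 1}, 
{"dp": [0.2, -0.3, 1.2], "twist": [-0.06, 0.02, 0.06], "hand": 1}, 
{"dp": [0.1, -0.5, 1.2], "twist": [-0.07, 0.02, 0.05], "hand": 1}, 
{"dp": [0.1, -0.5, 1.2], "twist": [-0.06, 0.01, 0.06], "hand": 1}, 
{"dp": [0.1, -0.6, 1.1], "twist": [-0.07, 0.02, 0.06], "hand": 1}, 
{"dp": [0.0, -0.7, 1.2], "twist": [-0.06, 0.02, 0.06], "hand": 1}, 
--
{"dp": [0.0, 0.0, 1.4], "twist": [0.0, 0.0, 0.0], "hand": 1}, 
{"dp": [0.0, 0.0, 1.5], "twist": [0.0, 0.0, 0.0], "hand": 1}, 
{"dp": [0.0, 0.0, 1.4], "twist": [0.0, 0.0, 0.0], "hand": 1}, 
{"dp": [0.0, 0.0, 1.4], "twist": [0.0, 0.0, 0.0], "hand": 1}, 
{"dp": [0.0, 0.0, 1.5], "twist": [0.0, 0.0, 0.0], "hand": 1}, 
{"dp": [0.0, 0.0, 1.4], "twist": [0.0, 0.0, 0.0], "hand": 1}, 
{"dp": [0.0, 0.0, 0.0], "twist": [0.0, 0.0, 0.0], "hand": 1}, 
{"dp": [0.0, 0.0, 0.0], "twist": [0.0, 0.0, 0.0], "hand": 1}, 
--
end [0.657  0.0246 0.1345] err mm [ 0.12 -0.29  0.01] rot err [ 0.0008 -0.0004 -0.0045]
```

Emit:
{"op": "step_arm", "data": {
  "moves": [
    {"dp":[0.3,-0.1,1.3],"twist":[-0.06,0.02,0.06],"hand":1},
    {"dp":[0.3,-0.1,1.2],"twist":[-0.07,0.02,0.05],"hand":1},
    {"dp":[0.2,-0.3,1.3],"twist":[-0.06,0.01,0.06],"hand":1},
    {"dp":[0.2,-0.3,1.2],"twist":[-0.06,0.02,0.06],"hand":1},
    {"dp":[0.1,-0.5,1.2],"twist":[-0.07,0.02,0.05],"hand":1},
    {"dp":[0.1,-0.5,1.2],"twist":[-0.06,0.01,0.06],"hand":1},
    {"dp":[0.1,-0.6,1.1],"twist":[-0.07,0.02,0.06],"hand":1},
    {"dp":[0.0,-0.7,1.2],"twist":[-0.06,0.02,0.06],"hand":1}
  ]
}}

```text
clock: 4.5
ee_pos: [0.6138, 0.0233, 0.209]
eef_rot: [0.824, 0.503, 0.226, 0.129]
wrist_force: [0.4, 0.0, 0.1]
grip_width: 0.994
```

Run:
```python
from h import *
p,r,s=pose();W=cap('wrist','w2')
g=NOM*rz(.5)
for n in('knob_grip',):
    m=ctrl.mark_of(n,'wrist');print(m and (m[0]['location'],m[0]['conf']))
print(proj(W,bed([.112,0,.043])),s['joint_positions'],p,(r.inv()*g).as_rotvec().round(3))
print(plan(bed([.112,0,.0435]),g))
```

```text
([315.5, 252.5], 0.73)
[[317.84313563 248.6865672 ]] [-0.20711405  0.30478518  1.56853297  0.17232287  0.76070195  0.17420668] [0.61381621 0.02332778 0.20896042] [ 0.003 -0.001 -0.007]
(array([0.03, 0.29, 8.53]), array([-0.003,  0.   , -0.005]))
```

View pics/w2.png

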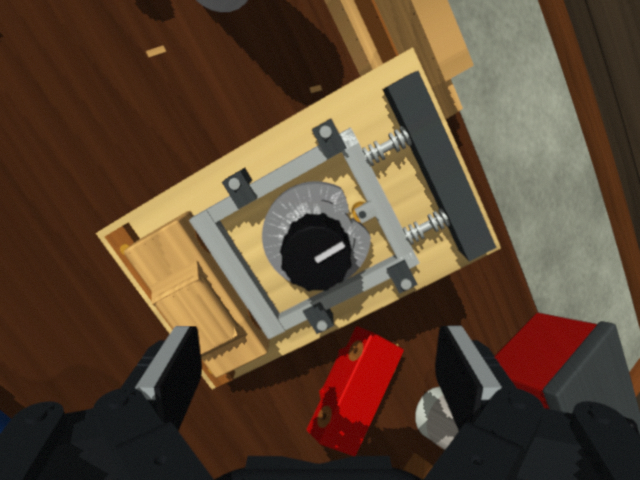

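Emit:
{"op": "step_arm", "data": {
  "moves": [
    {"dp":[0.0,0.0,1.4],"twist":[0.0,0.0,0.0],"hand":1},
    {"dp":[0.0,0.0,1.5],"twist":[0.0,0.0,0.0],"hand":1},
    {"dp":[0.0,0.0,1.4],"twist":[0.0,0.0,0.0],"hand":1},
    {"dp":[0.0,0.0,1.4],"twist":[0.0,0.0,0.0],"hand":1},
    {"dp":[0.0,0.0,1.5],"twist":[0.0,0.0,0.0],"hand":1},
    {"dp":[0.0,0.0,1.4],"twist":[0.0,0.0,0.0],"hand":1},
    {"dp":[0.0,0.0,0.0],"twist":[0.0,0.0,0.0],"hand":1},
    {"dp":[0.0,0.0,0.0],"twist":[0.0,0.0,0.0],"hand":0.3}
  ]
}}

```text
clock: 5.6
ee_pos: [0.6574, 0.0255, 0.1344]
eef_rot: [0.824, 0.504, 0.225, 0.128]
wrist_force: [-0.8, -0.6, -0.1]
grip_width: 0.814
```

Run:
```python
from h import *
p,r,s=pose();W=cap('wrist','w3')
g=NOM*rz(.5)
print(p,(r.inv()*g).as_rotvec().round(3),plan(bed([.112,0,.0435]),g))
```

```text
[0.65738503 0.02549053 0.13443954] [ 0.    -0.001 -0.003] (array([-0.12,  0.03, -0.  ]), array([ 0.001, -0.001, -0.003]))
```

View pics/w3.png

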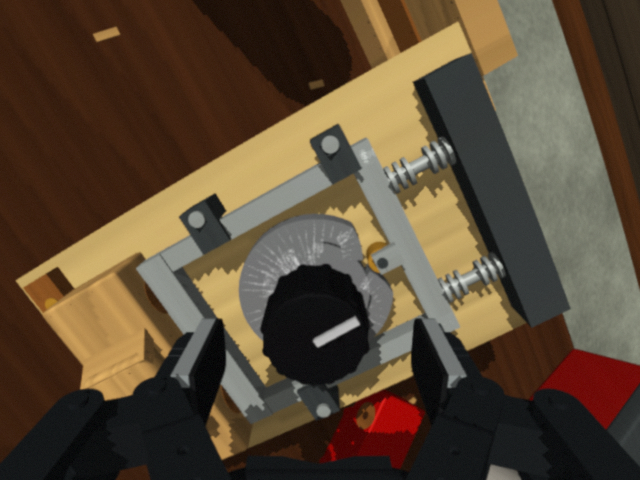

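Emit:
{"op": "step_arm", "data": {
  "moves": [
    {"dp":[0,0,0],"twist":[0,0,0],"hand":-1},
    {"dp":[0,0,0],"twist":[0,0,0],"hand":-1},
    {"dp":[0,0,0],"twist":[0,0,0],"hand":-1},
    {"dp":[0,0,0],"twist":[0,0,0],"hand":-1},
    {"dp":[0,0,0],"twist":[0,0,-0.05],"hand":-1},
    {"dp":[0,0,0],"twist":[0,0,-0.1],"hand":-1},
    {"dp":[0,0,0],"twist":[0,0,-0.1],"hand":-1},
    {"dp":[0,0,0],"twist":[0,0,-0.1],"hand":-1}
  ]
}}

```text
clock: 6.65
ee_pos: [0.6561, 0.0259, 0.1346]
eef_rot: [0.723, 0.641, 0.199, 0.165]
wrist_force: [-10.1, -0.2, 6.5]
grip_width: 0.429
```

Emit:
{"op": "step_arm", "data": {
  "moves": [
    {"dp":[0,0,0],"twist":[0,0,-0.1],"hand":-1},
    {"dp":[0,0,0],"twist":[0,0,-0.1],"hand":-1},
    {"dp":[0,0,0],"twist":[0,0,-0.1],"hand":-1},
    {"dp":[0,0,0],"twist":[0,0,-0.1],"hand":-1},
    {"dp":[0,0,0],"twist":[0,0,-0.1],"hand":-1},
    {"dp":[0,0,0],"twist":[0,0,-0.1],"hand":-1},
    {"dp":[0,0,0],"twist":[0,0,-0.1],"hand":-1},
    {"dp":[0,0,0],"twist":[0,0,0],"hand":-1}
  ]
}}

```text
clock: 7.65
ee_pos: [0.6559, 0.026, 0.1345]
eef_rot: [0.459, 0.85, 0.13, 0.223]
wrist_force: [-10.9, 0.8, 6.4]
grip_width: 0.433
```

Run:
```python
from h import *
p,r,s=pose();W=cap('wrist','w4')
print(p,(NOM.inv()*r).as_rotvec().round(3),s['wrist_force'],s['torque'],s['joint_positions'])
```

```text
[0.65594859 0.02599208 0.13448353] [ 0.001  0.002 -0.549] [-10.94174921   0.82739675   6.36433945] [0.05860899 1.19806317 0.28668922] [-0.18552443  0.46095544  1.55981616  0.18904215  0.61759157 -0.89192689]
```

View pics/w4.png

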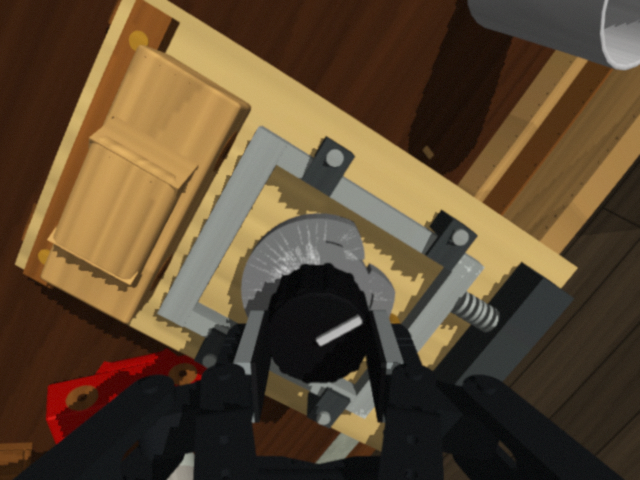

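```bash
python3 - <<'E'
from h import *
p,r,s=pose();W=cap('wrist')
for z in(0,.01,.019,.03):
    print(z,proj(W,[p+r.apply([x,.018,z]) for x in(-.011,.011)]).round(0).tolist())
c=bed([.112,0,.0435]);g=NOM*rz(-.55)
print(p,c)
rows([(p,r,3,1),(p+BR.apply([0,0,.07]),r,5,1),(bed([.022,0.0,.10]),NOM,7,1),(bed([.022,0.0,.10]),NOM,1,1)])
E
python3 -c "
import cv2
a=cv2.imread('pics/w4.png')[230:430,180:450];cv2.imwrite('pics/w4c.png',cv2.resize(a,None,fx=2.8,fy=2.8,interpolation=2))"
```

```text
0 [[364.0, 341.0], [367.0, 293.0]]
0.01 [[362.0, 329.0], [364.0, 283.0]]
0.019 [[360.0, 319.0], [362.0, 275.0]]
0.03 [[358.0, 308.0], [359.0, 266.0]]
[0.65593084 0.02598708 0.13448893] [0.65711767 0.02429795 0.13452311]
{"dp": [0.0, 0.0, 0.0], "twist": [0.0, 0.0, 0.0], "hand": 1}, 
{"dp": [0.0, 0.0, 0.0], "twist": [0.0, 0.0, 0.0], "hand": 1}, 
{"dp": [0.0, 0.0, 0.0], "twist": [0.0, 0.0, 0.0], "hand": 1}, 
{"dp": [0.0, 0.0, -1.4], "twist": [0.0, 0.0, 0.0], "hand": 1}, 
{"dp": [0.0, 0.0, -1.4], "twist": [0.0, 0.0, 0.0], "hand": 1}, 
{"dp": [0.0, 0.0, -1.4], "twist": [0.0, 0.0, 0.0], "hand": 1}, 
{"dp": [0.0, 0.0, -1.4], "twist": [0.0, 0.0, 0.0], "hand": 1}, 
{"dp": [0.0, 0.0, -1.4], "twist": [0.0, 0.0, 0.0], "hand": 1}, 
--
{"dp": [0.6, -1.1, 0.2], "twist": [0.0, 0.0, 0.08], "hand": 1}, 
{"dp": [0.6, -1.1, 0.2], "twist": [0.0, 0.0, 0.08], "hand": 1}, 
{"dp": [0.4, -1.2, 0.2], "twist": [0.0, 0.0, 0.07], "hand": 1}, 
{"dp": [0.4, -1.3, 0.2], "twist": [0.0, 0.0, 0.08], "hand": 1}, 
{"dp": [0.3, -1.2, 0.2], "twist": [0.0, 0.0, 0.08], "hand": 1}, 
{"dp": [0.2, -1.3, 0.2], "twist": [0.0, 0.0, 0.08], "hand": 1}, 
{"dp": [0.1, -1.2, 0.2], "twist": [0.0, 0.0, 0.08], "hand": 1}, 
{"dp": [0.0, 0.0, 0.0], "twist": [0.0, 0.0, 0.0], "hand": 1}, 
--
end [0.5511 0.0214 0.1387] err mm [-0.13 -0.46 -0.24] rot err [-0.0015 -0.0016 -0.0023]
```

View pics/w4c.png

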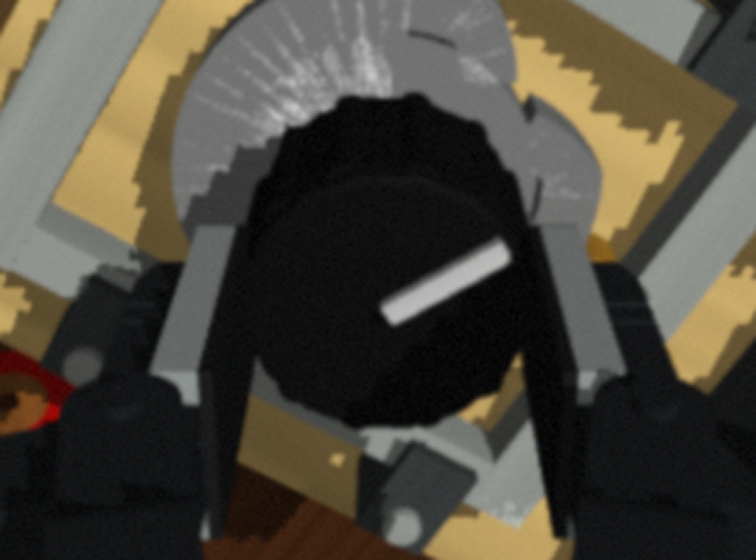

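Run:
```python
from h import *
p,r,s=pose()
S=cap('scene')
im=np.ascontiguousarray(S['img'][:,:,::-1])
im=cv2.resize(im[200:330,310:440],None,fx=4.6,fy=4.6,interpolation=2)
for z,c in((-.01,(255,0,0)),(0,(0,255,0)),(.017,(0,0,255))):
  for y in(-.02,.02):
    a=(proj(S,p+r.apply([0,y,z]))[0]-[310,200])*4.6;cv2.circle(im,tuple(np.int32(a)),4,c,1)
for a in proj(S,[bed([.112,0,.058]),bed([.112,0,.028])]): cv2.circle(im,tuple(np.int32((a-[310,200])*4.6)),4,(255,0,255),1)
cv2.imwrite('pics/s4.png',im)
```

```text
(no output)
```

View pics/s4.png

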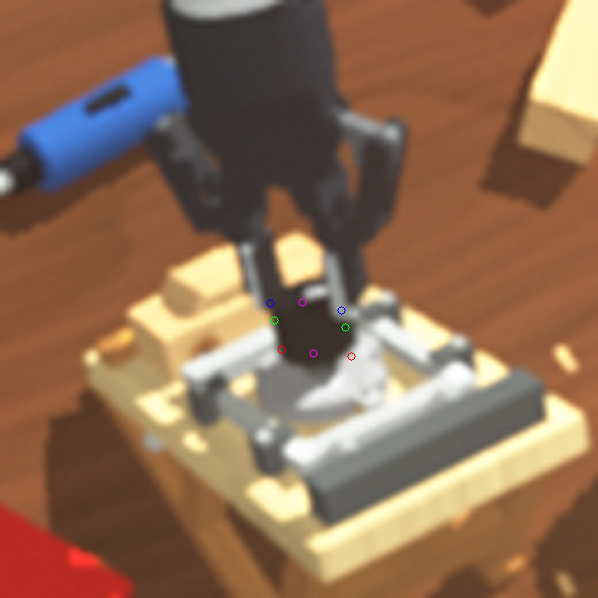

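Emit:
{"op": "step_arm", "data": {
  "moves": [
    {"dp":[0,0,0],"twist":[0,0,0],"hand":1},
    {"dp":[0,0,0],"twist":[0,0,0],"hand":1},
    {"dp":[0,0,0],"twist":[0,0,0],"hand":1},
    {"dp":[0,0,-1.4],"twist":[0,0,0],"hand":1},
    {"dp":[0,0,-1.4],"twist":[0,0,0],"hand":1},
    {"dp":[0,0,-1.4],"twist":[0,0,0],"hand":1},
    {"dp":[0,0,-1.4],"twist":[0,0,0],"hand":1},
    {"dp":[0,0,-1.4],"twist":[0,0,0],"hand":1}
  ]
}}

```text
clock: 8.8
ee_pos: [0.6218, 0.0243, 0.1957]
eef_rot: [0.46, 0.849, 0.131, 0.224]
wrist_force: [1.5, -1.0, 0.2]
grip_width: 0.997
```

Emit:
{"op": "step_arm", "data": {
  "moves": [
    {"dp":[0.6,-1.1,0.2],"twist":[0,0,0.08],"hand":1},
    {"dp":[0.6,-1.1,0.2],"twist":[0,0,0.08],"hand":1},
    {"dp":[0.4,-1.2,0.2],"twist":[0,0,0.07],"hand":1},
    {"dp":[0.4,-1.3,0.2],"twist":[0,0,0.08],"hand":1},
    {"dp":[0.3,-1.2,0.2],"twist":[0,0,0.08],"hand":1},
    {"dp":[0.2,-1.3,0.2],"twist":[0,0,0.08],"hand":1},
    {"dp":[0.1,-1.2,0.2],"twist":[0,0,0.08],"hand":1},
    {"dp":[0,0,0],"twist":[0,0,0],"hand":1}
  ]
}}

```text
clock: 9.8
ee_pos: [0.5518, 0.0211, 0.1382]
eef_rot: [0.673, 0.693, 0.186, 0.179]
wrist_force: [0.5, -0.3, 0.3]
grip_width: 1.002
```

Run:
```python
from h import *
p,r,s=pose();W=cap('wrist')
im=np.ascontiguousarray(W['img'][:,:,::-1])
for pts,c in(([[x,y,.03] for x in(0,.044) for y in(-.055,.055)],(0,0,255)),([[.052,y,.014] for y in(-.051,.051)],(0,200,0)),([[0,y,.01] for y in(-.07,.07)],(255,0,0)),([[.022,0,.044]],(255,0,255))):
    for a in proj(W,[bed(b) for b in pts]): cv2.circle(im,tuple(np.int32(a.round())),3,c,1)
cv2.imwrite('pics/w5.png',im)
print(p,plan(bed([.022,0,.036]),NOM),BR.inv().apply(p-BO),s['joint_positions'],s['clock'],s['grip_width'])
print([(a['location'],a['conf']) for a in ctrl.mark_of('carving','wrist')],proj(W,bed([.022,0,0])))
```

```text
[0.55184529 0.02111845 0.13817221] (array([ 0.  , -0.15,  6.34]), array([ 0.001, -0.001, -0.002])) [0.02261447 0.00010405 0.09932038] [-0.24453655  0.30159974  1.8291595   0.27898153  0.52119016 -0.48098119] 9.8 1.002364073299711
[([319.1, 240.7], 0.84), ([373.5, 416.7], 0.67)] [[317.90955829 242.23837491]]
```

View pics/w5.png

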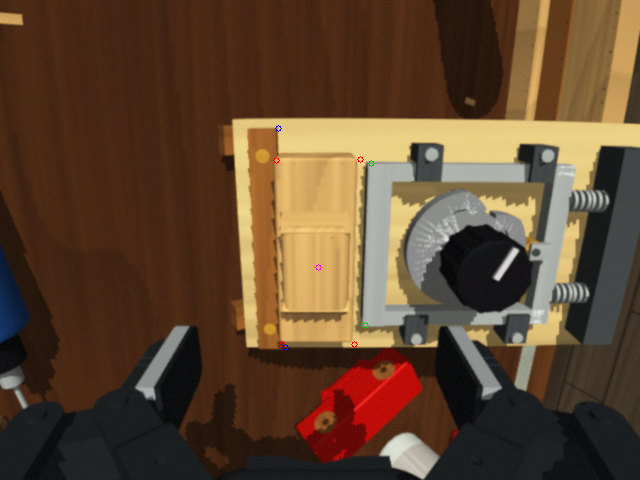

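Emit:
{"op": "step_arm", "data": {
  "moves": [
    {"dp":[0,-0.1,1.2],"twist":[0,0,0],"hand":1},
    {"dp":[0,-0.1,1.2],"twist":[0,0,0],"hand":1},
    {"dp":[0,0,1.2],"twist":[0,0,0],"hand":1},
    {"dp":[0,0,1.0],"twist":[0,0,0],"hand":1},
    {"dp":[0,0,1.0],"twist":[0,0,0],"hand":0.3},
    {"dp":[0,0,0.7],"twist":[0,0,0],"hand":0.3},
    {"dp":[0,0,0],"twist":[0,0,0],"hand":0.3},
    {"dp":[0,0,0],"twist":[0,0,0],"hand":0.3}
  ]
}}

```text
clock: 10.9
ee_pos: [0.5823, 0.0221, 0.0829]
eef_rot: [0.673, 0.692, 0.187, 0.18]
wrist_force: [-0.4, 0.2, 0.8]
grip_width: 0.653
```

Run:
```python
from h import *
p,r,s=pose();W=cap('wrist','w6')
print(p,BR.inv().apply(p-BO),s['grip_width'])
S=cap('scene')
im=np.ascontiguousarray(S['img'][:,:,::-1]);im=cv2.resize(im[190:320,310:440],None,fx=4.6,fy=4.6,interpolation=2)
cv2.imwrite('pics/s6.png',im)
```

```text
[0.58225306 0.02205541 0.08285908] [2.13042990e-02 9.25547501e-05 3.62066989e-02] 0.6525541920294203
```

View pics/w6.png

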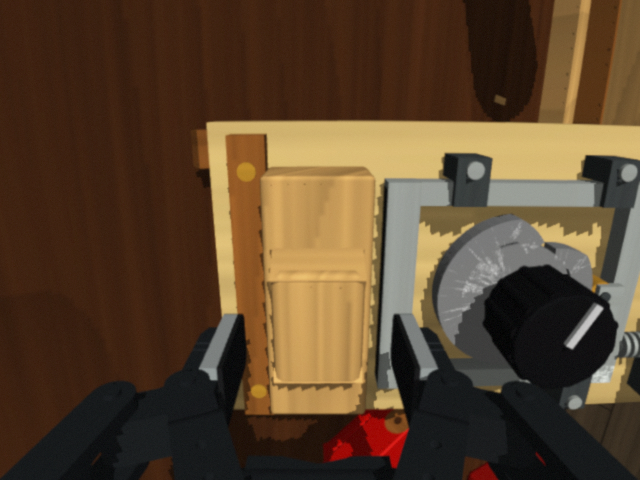

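View pics/s6.png

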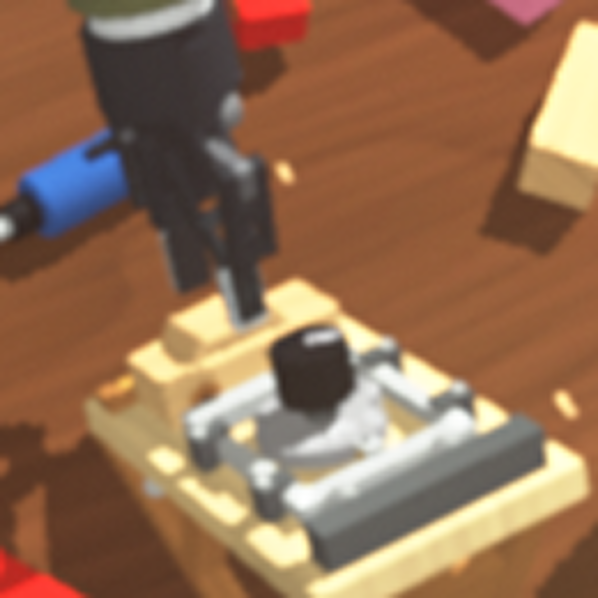

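Run:
```python
from h import *
S=cap('scene');p,r,s=pose()
for z in(-.02,-.01,0,.01,.019):
  print(z,[((proj(S,p+r.apply([x,.029,z]))[0]-[310,190])*4.6).round(0).tolist() for x in(-.011,.011)], [((proj(S,p+r.apply([x,-.029,z]))[0]-[310,190])*4.6).round(0).tolist() for x in(-.011,.011)])
```

```text
-0.02 [[224.0, 320.0], [259.0, 303.0]] [[172.0, 285.0], [207.0, 269.0]]
-0.01 [[228.0, 336.0], [263.0, 320.0]] [[176.0, 301.0], [210.0, 285.0]]
0 [[232.0, 352.0], [267.0, 336.0]] [[180.0, 317.0], [214.0, 301.0]]
0.01 [[235.0, 369.0], [271.0, 352.0]] [[184.0, 332.0], [218.0, 317.0]]
0.019 [[239.0, 383.0], [274.0, 367.0]] [[187.0, 346.0], [221.0, 331.0]]
```

Emit:
{"op": "step_arm", "data": {
  "moves": [
    {"dp":[0,0,0],"twist":[0,0,0],"hand":0.1},
    {"dp":[0,0,0],"twist":[0,0,0],"hand":0.0},
    {"dp":[0,0,0],"twist":[0,0,0],"hand":-0.1},
    {"dp":[0,0,0],"twist":[0,0,0],"hand":-0.1},
    {"dp":[0,0,0],"twist":[0,0,0],"hand":-0.1},
    {"dp":[0,0,0],"twist":[0,0,0],"hand":-0.1},
    {"dp":[0,0,0],"twist":[0,0,0],"hand":-0.1},
    {"dp":[0,0,0],"twist":[0,0,0],"hand":-0.1}
  ]
}}

```text
clock: 12.05
ee_pos: [0.5823, 0.022, 0.0826]
eef_rot: [0.673, 0.692, 0.187, 0.18]
wrist_force: [0.1, 0.3, -0.6]
grip_width: 0.45
```

Run:
```python
from h import *
p,r,s=pose();W=cap('wrist','w7')
print(p,BR.inv().apply(p-BO),s['grip_width'],s['wrist_force'])
S=cap('scene')
im=np.ascontiguousarray(S['img'][:,:,::-1]);im=cv2.resize(im[190:320,310:440],None,fx=4.6,fy=4.6,interpolation=2)
cv2.imwrite('pics/s7.png',im)
```

```text
[0.58226135 0.02202377 0.08261895] [2.11905592e-02 6.06720418e-05 3.59950904e-02] 0.4502515555216764 [ 0.08101677  0.29207931 -0.57999206]
```

View pics/w7.png

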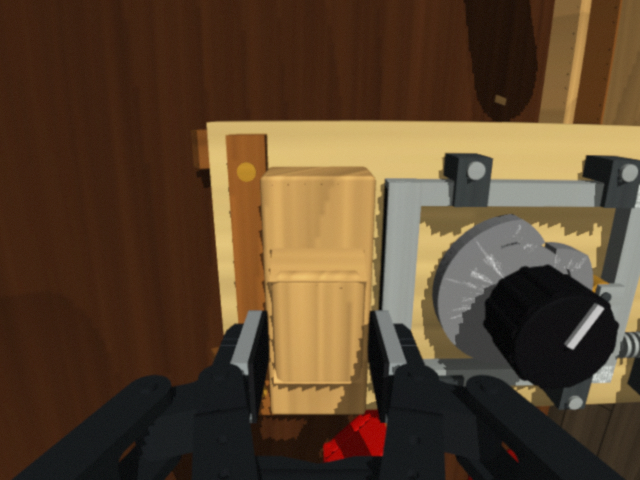

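View pics/s7.png

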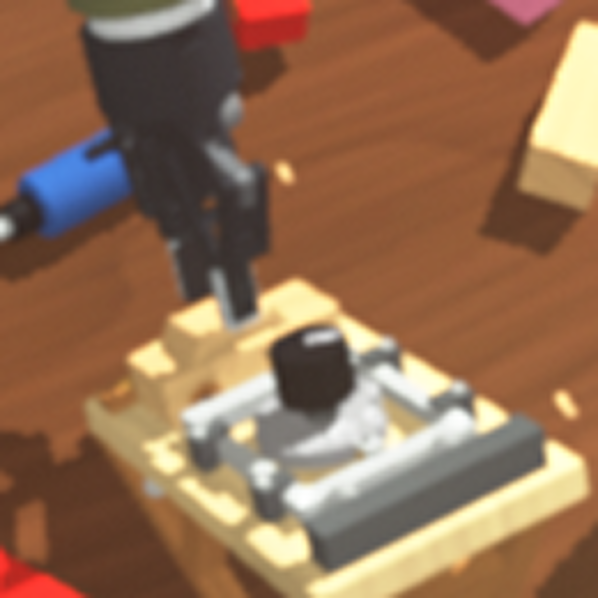

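Run:
```python
from h import *
S=cap('scene');W=cap('wrist');p,r,s=pose()
for z in(-.016,-.013,-.010,-.007):
  print(z,[((proj(S,p+r.apply([x,.0195,z]))[0]-[310,190])*4.6).round(0).tolist() for x in(-.011,.011)],proj(W,p+r.apply([.011,.0195,z])).round(0), proj(W,p+r.apply([.011,.0255,z])).round(0))
im=cv2.imread('pics/w7.png');cv2.imwrite('pics/w7c.png',cv2.resize(im[290:400,180:460],None,fx=2.8,fy=2.8,interpolation=2))
im=cv2.imread('pics/s7.png');cv2.imwrite('pics/s7c.png',cv2.resize(im[180:380,140:340],None,fx=3,fy=3,interpolation=2))
```

```text
-0.016 [[216.0, 321.0], [252.0, 304.0]] [[374. 310.]] [[390. 310.]]
-0.013 [[218.0, 326.0], [253.0, 309.0]] [[373. 306.]] [[389. 306.]]
-0.01 [[219.0, 330.0], [254.0, 314.0]] [[372. 303.]] [[388. 303.]]
-0.007 [[220.0, 335.0], [255.0, 319.0]] [[371. 299.]] [[386. 299.]]
```

View pics/s7c.png

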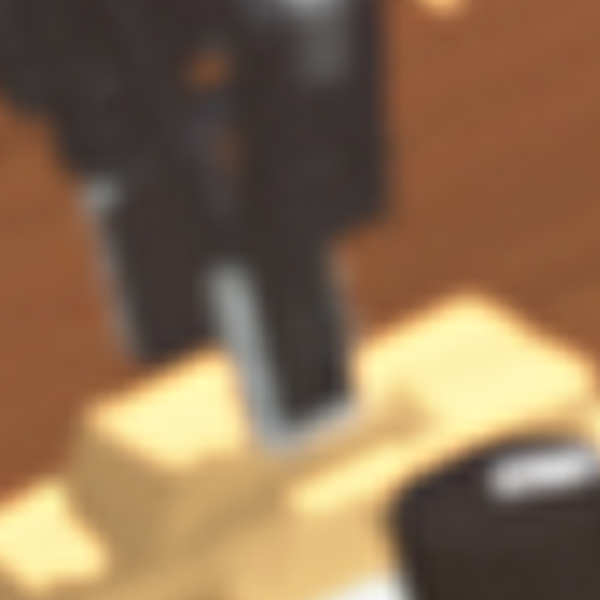

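View pics/w7c.png

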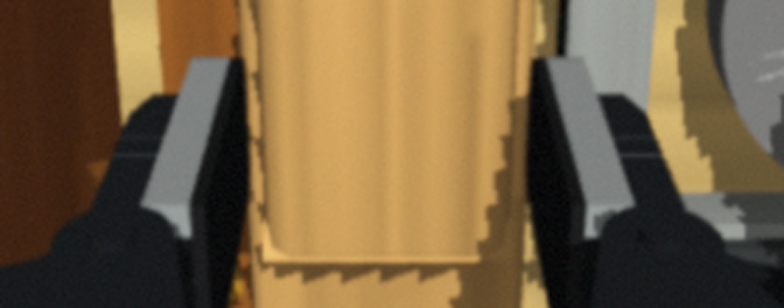

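Emit:
{"op": "step_arm", "data": {
  "moves": [
    {"dp":[0,0,0],"twist":[0,0,0],"hand":0.35},
    {"dp":[0,0,0],"twist":[0,0,0],"hand":0.35},
    {"dp":[0,0,0.8],"twist":[0,0,0],"hand":0.35},
    {"dp":[0,0,0.8],"twist":[0,0,0],"hand":0.35},
    {"dp":[0,0,0.7],"twist":[0,0,0],"hand":0.35},
    {"dp":[0,0,0.5],"twist":[0,0,0],"hand":0.35},
    {"dp":[0,0,0.3],"twist":[0,0,0],"hand":0.35},
    {"dp":[0,0,0],"twist":[0,0,0],"hand":0.35}
  ]
}}

```text
clock: 13.25
ee_pos: [0.5978, 0.0225, 0.0556]
eef_rot: [0.673, 0.693, 0.187, 0.18]
wrist_force: [-1.0, -0.9, 0.1]
grip_width: 0.673
```

Run:
```python
from h import *
p,r,s=pose();W=cap('wrist','w8')
print(p,BR.inv().apply(p-BO),s['grip_width'],s['wrist_force'])
S=cap('scene')
im=np.ascontiguousarray(S['img'][:,:,::-1]);im=cv2.resize(im[220:300,330:410],None,fx=7,fy=7,interpolation=2)
cv2.imwrite('pics/s8.png',im)
```

```text
[0.59776174 0.02254308 0.05559777] [2.11111887e-02 9.64828551e-05 4.83953889e-03] 0.6734953488953371 [-0.9505929  -0.94186743  0.08330313]
```

View pics/w8.png

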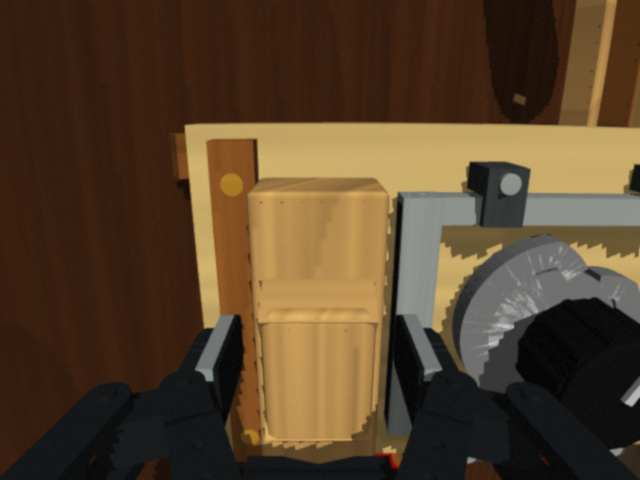

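View pics/s8.png

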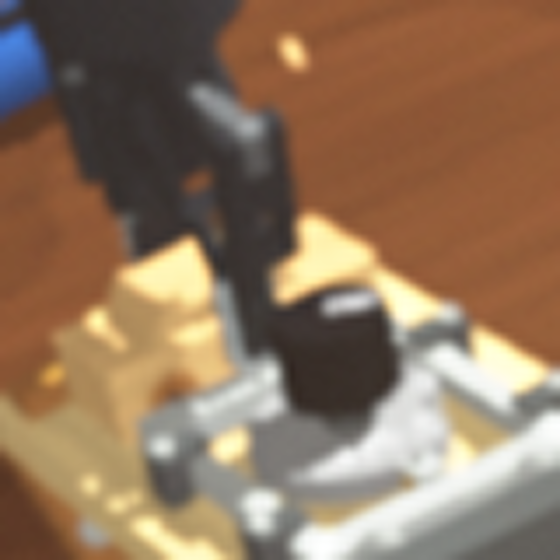

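Emit:
{"op": "step_arm", "data": {
  "moves": [
    {"dp":[0,0,0],"twist":[0,0,0],"hand":0.1},
    {"dp":[0,0,0],"twist":[0,0,0],"hand":-0.2},
    {"dp":[0,0,0],"twist":[0,0,0],"hand":-1},
    {"dp":[0,0,0],"twist":[0,0,0],"hand":-1},
    {"dp":[0,0,0],"twist":[0,0,0],"hand":-1},
    {"dp":[0,0,-0.2],"twist":[0,0,0],"hand":-1},
    {"dp":[0,0,-0.5],"twist":[0,0,0],"hand":-1},
    {"dp":[0,0,-0.8],"twist":[0,0,0],"hand":-1}
  ]
}}

```text
clock: 14.35
ee_pos: [0.5899, 0.0223, 0.0689]
eef_rot: [0.673, 0.693, 0.187, 0.179]
wrist_force: [-0.4, 0.4, -0.5]
grip_width: 0.501
```

Run:
```python
from h import *
p,r,s=pose();W=cap('wrist','w9')
print(p,BR.inv().apply(p-BO),s['grip_width'],s['wrist_force'],s['clock'])
T=cap('top')
for n in('tray','boat'):print(n,[(a['location'],a['conf']) for a in ctrl.mark_of(n,'top')])
im=np.ascontiguousarray(T['img'][:,:,::-1]);cv2.imwrite('pics/tray.png',cv2.resize(im[180:290,365:465],None,fx=5.4,fy=5.4,interpolation=2))
```

```text
[0.58993127 0.02231062 0.06894462] [0.02100025 0.00010826 0.0203152 ] 0.5009478687902071 [-0.39258668  0.39569871 -0.54983186] 14.35
tray [([408.9, 236.5], 0.59), ([424.0, 177.6], 0.55)]
boat [([406.4, 212.9], 0.67)]
```

View pics/w9.png

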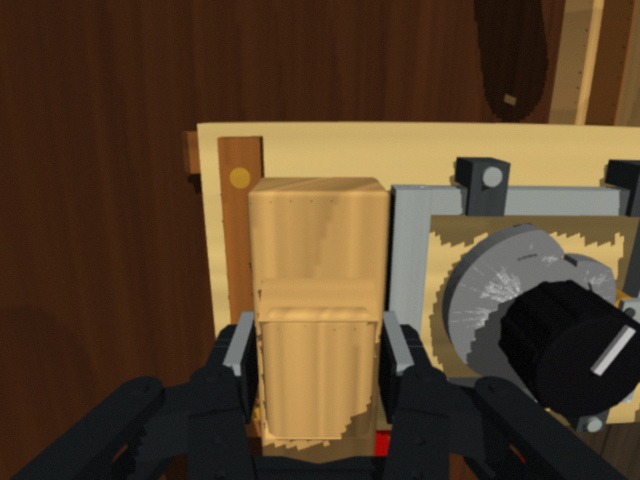

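View pics/tray.png

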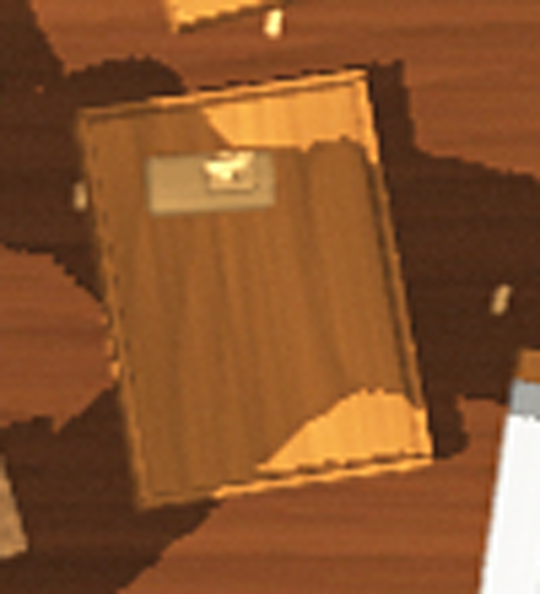

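Run:
```python
from h import *
T=cap('top');toff=np.load('toff.npy')
P=[onz(T,np.array(a)/5.4-.4+[365,180],.028) for a in((80,112),(365,72),(430,460),(138,505))]
P=np.array(P);print(P.round(4))
c=P.mean(0);ex=(P[0]+P[1]-P[2]-P[3])/2;ey=(P[0]+P[3]-P[1]-P[2])/2
yaw=np.arctan2(ex[1],ex[0]);print('center',c,np.linalg.norm(ex),np.linalg.norm(ey),yaw,np.arctan2(-ey[0],ey[1]))
np.save('tray.npy',[c[0],c[1],yaw])
```

```text
[[ 0.6154 -0.2328  0.028 ]
 [ 0.6385 -0.3894  0.028 ]
 [ 0.4257 -0.4191  0.028 ]
 [ 0.4007 -0.2616  0.028 ]]
center [ 0.5200667  -0.32572337  0.028     ] 0.21577244687711955 0.15887147844978053 0.13579298901592984 0.15197849909038053
```

```bash
cat >> h.py <<'E'
if os.path.exists('tray.npy'):
    tq=np.load('tray.npy');tq[2]=.144
    def tray(x,y,z): return np.array([tq[0]+x*np.cos(tq[2])-y*np.sin(tq[2]),tq[1]+x*np.sin(tq[2])+y*np.cos(tq[2]),z])
    TR=ori([-np.sin(tq[2]),np.cos(tq[2]),0],[0,0,-1])
E
python3 - <<'E'
from h import *
p,r,s=pose()
rows([(p+[-.02,0,.13],r,5,-1),(tray(-.04,0,.17),TR,10,-1),(tray(-.04,0,.17),TR,1,-1),(tray(-.04,0,.03),TR,7,-1),(tray(-.04,0,.03),TR,1,-1)])
E
```

```text
{"dp": [0.0, 1.0, -2.5], "twist": [0.0, 0.0, 0.0], "hand": -1}, 
{"dp": [0.0, 0.9, -2.4], "twist": [0.0, 0.0, 0.0], "hand": -1}, 
{"dp": [0.1, 1.0, -2.5], "twist": [0.0, 0.0, 0.0], "hand": -1}, 
{"dp": [0.0, 0.9, -2.4], "twist": [0.0, 0.0, 0.0], "hand": -1}, 
{"dp": [0.0, 1.0, -2.5], "twist": [0.0, 0.0, 0.0], "hand": -1}, 
{"dp": [-3.5, -1.0, -0.3], "twist": [0.05, 0.0, -0.01], "hand": -1}, 
{"dp": [-3.5, -1.1, -0.2], "twist": [0.05, 0.01, -0.01], "hand": -1}, 
{"dp": [-3.5, -1.1, -0.1], "twist": [0.06, 0.0, -0.01], "hand": -1}, 
--
{"dp": [-3.5, -1.1, -0.2], "twist": [0.05, 0.0, -0.02], "hand": -1}, 
{"dp": [-3.4, -1.2, 0.0], "twist": [0.05, 0.0, -0.01], "hand": -1}, 
{"dp": [-3.5, -1.3, 0.0], "twist": [0.05, 0.01, -0.01], "hand": -1}, 
{"dp": [-3.4, -1.2, 0.0], "twist": [0.06, 0.0, -0.01], "hand": -1}, 
{"dp": [-3.4, -1.4, 0.1], "twist": [0.05, 0.0, -0.01], "hand": -1}, 
{"dp": [-3.4, -1.3, 0.2], "twist": [0.05, 0.01, -0.01], "hand": -1}, 
{"dp": [-3.4, -1.4, 0.2], "twist": [0.05, 0.0, -0.01], "hand": -1}, 
{"dp": [0.0, 0.0, 0.0], "twist": [0.0, 0.0, 0.0], "hand": -1}, 
--
{"dp": [0.0, 0.0, 2.0], "twist": [0.0, 0.0, 0.0], "hand": -1}, 
{"dp": [0.0, 0.0, 2.0], "twist": [0.0, 0.0, 0.0], "hand": -1}, 
{"dp": [0.0, 0.0, 2.0], "twist": [0.0, 0.0, 0.0], "hand": -1}, 
{"dp": [0.0, 0.0, 2.0], "twist": [0.0, 0.0, 0.0], "hand": -1}, 
{"dp": [0.0, 0.0, 2.0], "twist": [0.0, 0.0, 0.0], "hand": -1}, 
{"dp": [0.0, 0.0, 2.0], "twist": [0.0, 0.0, 0.0], "hand": -1}, 
{"dp": [-0.1, 0.0, 2.0], "twist": [0.0, 0.0, 0.0], "hand": -1}, 
{"dp": [0.0, 0.0, 0.0], "twist": [0.0, 0.0, 0.0], "hand": -1}, 
--
end [ 0.4807 -0.3319  0.0302] err mm [-0.21  0.46 -0.21] rot err [ 0.0038 -0.0021 -0.0029]
```

Emit:
{"op": "step_arm", "data": {
  "moves": [
    {"dp":[0.0,1.0,-2.5],"twist":[0.0,0.0,0.0],"hand":-1},
    {"dp":[0.0,0.9,-2.4],"twist":[0.0,0.0,0.0],"hand":-1},
    {"dp":[0.1,1.0,-2.5],"twist":[0.0,0.0,0.0],"hand":-1},
    {"dp":[0.0,0.9,-2.4],"twist":[0.0,0.0,0.0],"hand":-1},
    {"dp":[0.0,1.0,-2.5],"twist":[0.0,0.0,0.0],"hand":-1},
    {"dp":[-3.5,-1.0,-0.3],"twist":[0.05,0.0,-0.01],"hand":-1},
    {"dp":[-3.5,-1.1,-0.2],"twist":[0.05,0.01,-0.01],"hand":-1},
    {"dp":[-3.5,-1.1,-0.1],"twist":[0.06,0.0,-0.01],"hand":-1}
  ]
}}

```text
clock: 15.6
ee_pos: [0.5425, -0.0848, 0.1898]
eef_rot: [0.674, 0.716, 0.131, 0.124]
wrist_force: [-0.2, -0.5, -1.1]
grip_width: 0.499
```

Emit:
{"op": "step_arm", "data": {
  "moves": [
    {"dp":[-3.5,-1.1,-0.2],"twist":[0.05,0.0,-0.02],"hand":-1},
    {"dp":[-3.4,-1.2,0.0],"twist":[0.05,0.0,-0.01],"hand":-1},
    {"dp":[-3.5,-1.3,0.0],"twist":[0.05,0.01,-0.01],"hand":-1},
    {"dp":[-3.4,-1.2,0.0],"twist":[0.06,0.0,-0.01],"hand":-1},
    {"dp":[-3.4,-1.4,0.1],"twist":[0.05,0.0,-0.01],"hand":-1},
    {"dp":[-3.4,-1.3,0.2],"twist":[0.05,0.01,-0.01],"hand":-1},
    {"dp":[-3.4,-1.4,0.2],"twist":[0.05,0.0,-0.01],"hand":-1},
    {"dp":[0,0,0],"twist":[0,0,0],"hand":-1}
  ]
}}

```text
clock: 16.6
ee_pos: [0.4798, -0.3331, 0.1691]
eef_rot: [0.656, 0.754, 0.002, -0.0]
wrist_force: [0.4, -0.5, -0.6]
grip_width: 0.501
```

Run:
```python
from h import *
p,r,s=pose();W=cap('wrist')
im=np.ascontiguousarray(W['img'][:,:,::-1])
for a in proj(W,[tray(x,y,.028) for x in(-.11,.11) for y in(-.08,.08)]+[tray(-.04+x,y,.005) for x in(-.022,.022) for y in(-.055,.055)]): cv2.circle(im,tuple(np.int32(a.round())),3,(0,0,255),1)
cv2.imwrite('pics/w10.png',im)
print(p,s['grip_width'],s['wrist_force'],s['clock'],plan(tray(-.04,0,.03),TR),s['joint_positions'])
```

```text
[ 0.47982319 -0.33307687  0.16910712] 0.5006286824700052 [ 0.39477241 -0.54105469 -0.64974244] 16.6 (array([-0.03, -0.  , 13.94]), array([ 0.004, -0.003, -0.004])) [-0.81121512  0.48109187  1.28843349  0.00408463  1.3726896  -0.95090944]
```

View pics/w10.png

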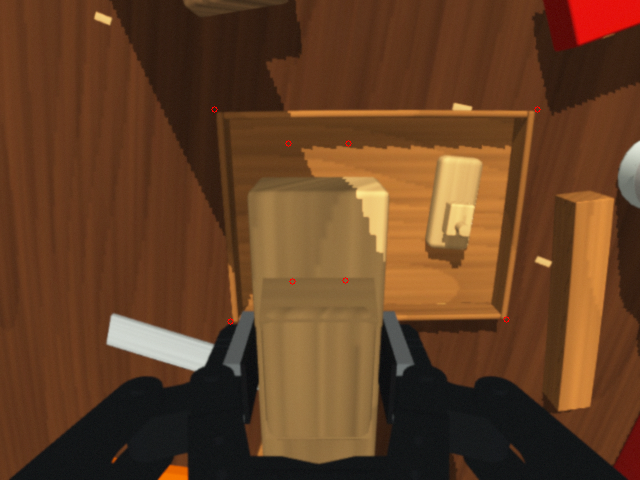

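Emit:
{"op": "step_arm", "data": {
  "moves": [
    {"dp":[0,0,2.5],"twist":[0,0,0],"hand":-1},
    {"dp":[0,0,2.5],"twist":[0,0,0],"hand":-1},
    {"dp":[0,0,2.5],"twist":[0,0,0],"hand":-1},
    {"dp":[0,0,2.5],"twist":[0,0,0],"hand":-1},
    {"dp":[0,0,2.0],"twist":[0,0,0],"hand":-1},
    {"dp":[0,0,1.5],"twist":[0,0,0],"hand":-1},
    {"dp":[0,0,0.8],"twist":[0,0,0],"hand":-1},
    {"dp":[0,0,0],"twist":[0,0,0],"hand":-1}
  ]
}}

```text
clock: 17.65
ee_pos: [0.4807, -0.3307, 0.0271]
eef_rot: [0.655, 0.755, 0.002, 0.0]
wrist_force: [-1.2, -0.3, -0.7]
grip_width: 0.496
```

Run:
```python
from h import *
p,r,s=pose();W=cap('wrist','w11');S=cap('scene')
im=np.ascontiguousarray(S['img'][:,:,::-1]);cv2.imwrite('pics/s11.png',cv2.resize(im[240:370,150:290],None,fx=4.5,fy=4.5,interpolation=2))
print(p,s['grip_width'],s['wrist_force'],s['clock'])
```

```text
[ 0.48069443 -0.3306827   0.02711966] 0.4958381901192843 [-1.16472856 -0.27765748 -0.65950249] 17.65
```

View pics/s11.png

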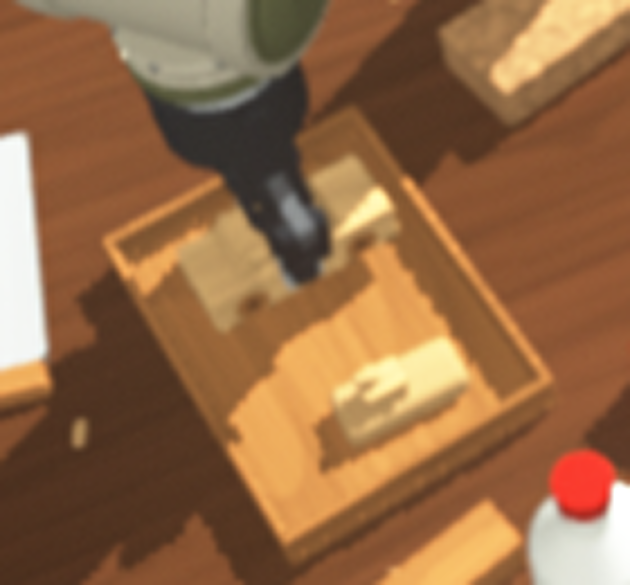

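Emit:
{"op": "step_arm", "data": {
  "moves": [
    {"dp":[0,0,0.6],"twist":[0,0,0],"hand":-1},
    {"dp":[0,0,0.5],"twist":[0,0,0],"hand":-1},
    {"dp":[0,0,0.3],"twist":[0,0,0],"hand":-1},
    {"dp":[0,0,0.1],"twist":[0,0,0],"hand":-1},
    {"dp":[0,0,0.1],"twist":[0,0,0],"hand":-1},
    {"dp":[0,0,0.1],"twist":[0,0,0],"hand":-1},
    {"dp":[0,0,0],"twist":[0,0,0],"hand":-1},
    {"dp":[0,0,0],"twist":[0,0,0],"hand":-1}
  ]
}}

```text
clock: 18.75
ee_pos: [0.4808, -0.3309, 0.0103]
eef_rot: [0.655, 0.755, 0.002, 0.001]
wrist_force: [0.1, -0.3, -1.0]
grip_width: 0.499
```

Emit:
{"op": "step_arm", "data": {
  "moves": [
    {"dp":[0,0,0.1],"twist":[0,0,0],"hand":-1},
    {"dp":[0,0,0],"twist":[0,0,0],"hand":-1},
    {"dp":[0,0,0.1],"twist":[0,0,0],"hand":-1},
    {"dp":[0,0,0],"twist":[0,0,0],"hand":-1},
    {"dp":[0,0,0.1],"twist":[0,0,0],"hand":-1},
    {"dp":[0,0,0],"twist":[0,0,0],"hand":-1},
    {"dp":[0,0,0],"twist":[0,0,0],"hand":-1},
    {"dp":[0,0,0],"twist":[0,0,0],"hand":-1}
  ]
}}

```text
clock: 19.75
ee_pos: [0.4808, -0.3309, 0.0076]
eef_rot: [0.655, 0.755, 0.002, 0.001]
wrist_force: [-1.6, 1.9, 5.9]
grip_width: 0.499
```

Emit:
{"op": "step_arm", "data": {
  "moves": [
    {"dp":[0,0,0],"twist":[0,0,0],"hand":0.1},
    {"dp":[0,0,0],"twist":[0,0,0],"hand":0.2},
    {"dp":[0,0,0],"twist":[0,0,0],"hand":0.4},
    {"dp":[0,0,0],"twist":[0,0,0],"hand":0.4},
    {"dp":[0,0,-0.5],"twist":[0,0,0],"hand":0.4},
    {"dp":[0,0,-2],"twist":[0,0,0],"hand":0.4},
    {"dp":[0,0,-3],"twist":[0,0,0],"hand":0.4},
    {"dp":[0,0,-4],"twist":[0,0,0],"hand":0.7}
  ]
}}

```text
clock: 20.75
ee_pos: [0.4801, -0.3308, 0.1029]
eef_rot: [0.656, 0.755, 0.002, -0.0]
wrist_force: [-0.8, -1.2, 0.0]
grip_width: 0.852
```

Run:
```python
from h import *
b=np.load('bed.npy');b[2]=.0428;np.save('bed.npy',b)
p,r,s=pose();W=cap('wrist','w12');S=cap('scene');T=cap('top')
im=np.ascontiguousarray(S['img'][:,:,::-1]);a=cv2.resize(im[240:370,150:290],None,fx=2.8,fy=2.8,interpolation=2)
im=np.ascontiguousarray(W['img'][:,:,::-1]);b=cv2.resize(im,None,fx=.6,fy=.6)[:,:]
h=364;cv2.imwrite('pics/m12.png',np.hstack([a[:h,:390],cv2.resize(im,(400,h))]))
cs=[(a['location'],a['conf']) for a in ctrl.mark_of('blank_center','top')];print(cs)
cS=[(a['location'],a['conf']) for a in ctrl.mark_of('blank_center','scene')];print(cS)
print(p,s['clock'])
tr=[a for a in ctrl.trace('blank','top')]
for t in tr:
    m=t['pixels'];ys,xs=np.nonzero(m);print(t['location'],t['conf'],m.sum(),T['img'][m].mean(0).round())
im=np.ascontiguousarray(T['img'][:,:,::-1]);cv2.imwrite('pics/bl.png',cv2.resize(im[205:270,155:225],None,fx=8,fy=8,interpolation=2))
```

```text
[([190.7, 236.5], 0.75), ([174.3, 289.8], 0.58)]
[([483.0, 201.4], 0.94), ([436.5, 216.2], 0.81), ([418.8, 177.6], 0.76)]
[ 0.48005564 -0.33082324  0.1029142 ] 20.75
[175.3, 288.8] 0.92 717 [236. 174. 207.]
[189.9, 238.8] 0.82 705 [231. 210. 134.]
[140.1, 228.5] 0.66 723 [231. 164. 199.]
```

View pics/m12.png

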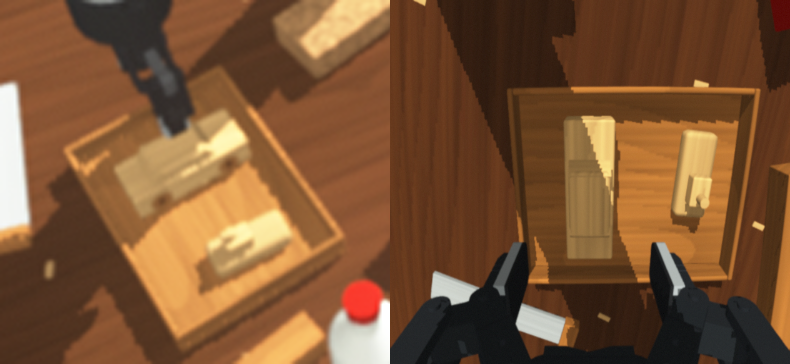

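View pics/bl.png

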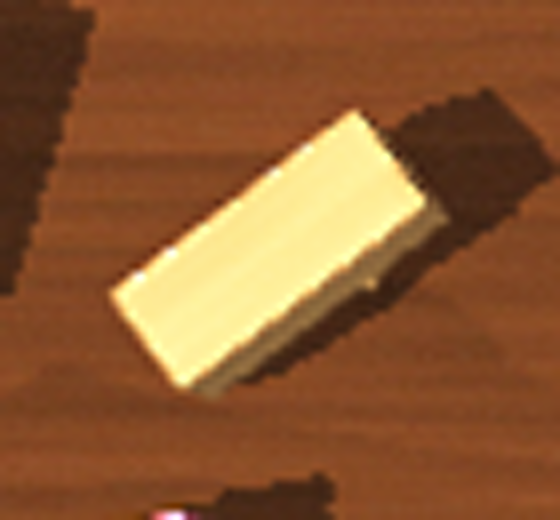

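The car lies flat in the tray: scene crop (180,165) left panel. The crop of (189,237) shows a plain pale-wood square bar, which is the fresh block; the others are pink. Next I'll measure it.

```bash
cat > blk.py <<'E'
from h import *
T=cap('top');S=cap('scene')
print(tri([(T,(190.7,237.)),(S,(436.5,217.))]))
P=np.array([onz(T,np.array(a)/8-.4+[155,205],.044) for a in((352,112),(428,200),(185,388),(112,292))])
c=P.mean(0);long=(P[0]+P[1]-P[2]-P[3])/2;sh=(P[1]+P[2]-P[0]-P[3])/2
print(P.round(4).tolist(),c,np.linalg.norm(long),np.linalg.norm(sh),np.arctan2(long[1],long[0]),np.arctan2(sh[1],sh[0]))
E
python3 blk.py
```

```text
(array([0.50657531, 0.32691727, 0.01143813]), [np.float64(2.1), np.float64(2.1)])
[[0.5554, 0.2964, 0.044], [0.5232, 0.2676, 0.044], [0.4542, 0.353, 0.044], [0.489, 0.381, 0.044]] [0.50544621 0.32450605 0.044     ] 0.10867931416396392 0.04391299064786386 -0.8979029163401158 -2.4385229262261676
```

Run:
```python
from h import *
a=2.244;G=ori([np.cos(a),np.sin(a),0],[0,0,-1])
p,r,s=pose()
rows([([.48,-.28,.24],r,3,1),([.49,.2,.24],ori([np.cos(2.1),np.sin(2.1),0],[0,0,-1]),9,1),([.506,.3255,.15],G,3,1),([.506,.3255,.15],G,1,1)])
```

```text
{"dp": [1.7, 0.2, -4.6], "twist": [0.0, 0.0, 0.0], "hand": 1}, 
{"dp": [1.7, 0.3, -4.6], "twist": [0.0, 0.0, 0.0], "hand": 1}, 
{"dp": [1.7, 0.2, -4.7], "twist": [0.0, 0.0, 0.0], "hand": 1}, 
{"dp": [5.3, 0.9, 0.0], "twist": [0.0, 0.0, -0.04], "hand": 1}, 
{"dp": [5.2, 1.0, 0.1], "twist": [0.0, 0.0, -0.05], "hand": 1}, 
{"dp": [5.1, 1.4, 0.0], "twist": [0.0, 0.0, -0.04], "hand": 1}, 
{"dp": [5.2, 1.5, 0.0], "twist": [0.0, 0.0, -0.04], "hand": 1}, 
{"dp": [5.0, 1.8, 0.0], "twist": [0.0, 0.0, -0.05], "hand": 1}, 
--
{"dp": [4.9, 1.9, 0.1], "twist": [0.0, 0.0, -0.04], "hand": 1}, 
{"dp": [4.9, 2.2, 0.0], "twist": [0.0, 0.0, -0.04], "hand": 1}, 
{"dp": [4.8, 2.4, 0.0], "twist": [0.0, 0.0, -0.04], "hand": 1}, 
{"dp": [4.6, 2.6, 0.0], "twist": [0.0, 0.0, -0.05], "hand": 1}, 
{"dp": [3.3, 2.6, 3.0], "twist": [0.0, 0.0, -0.05], "hand": 1}, 
{"dp": [3.3, 2.7, 3.1], "twist": [0.0, 0.0, -0.04], "hand": 1}, 
{"dp": [3.1, 2.9, 3.0], "twist": [0.0, 0.0, -0.05], "hand": 1}, 
{"dp": [0.0, -0.1, 0.0], "twist": [0.0, 0.0, 0.0], "hand": 1}, 
--
end [0.5054 0.3255 0.1499] err mm [0.6  0.03 0.09] rot err [ 0.0042 -0.0019 -0.0021]
```

Emit:
{"op": "step_arm", "data": {
  "moves": [
    {"dp":[1.7,0.2,-4.6],"twist":[0.0,0.0,0.0],"hand":1},
    {"dp":[1.7,0.3,-4.6],"twist":[0.0,0.0,0.0],"hand":1},
    {"dp":[1.7,0.2,-4.7],"twist":[0.0,0.0,0.0],"hand":1},
    {"dp":[5.3,0.9,0.0],"twist":[0.0,0.0,-0.04],"hand":1},
    {"dp":[5.2,1.0,0.1],"twist":[0.0,0.0,-0.05],"hand":1},
    {"dp":[5.1,1.4,0.0],"twist":[0.0,0.0,-0.04],"hand":1},
    {"dp":[5.2,1.5,0.0],"twist":[0.0,0.0,-0.04],"hand":1},
    {"dp":[5.0,1.8,0.0],"twist":[0.0,0.0,-0.05],"hand":1}
  ]
}}

```text
clock: 22.15
ee_pos: [0.4855, -0.0115, 0.2405]
eef_rot: [0.568, 0.823, 0.002, 0.0]
wrist_force: [0.2, -0.3, 0.6]
grip_width: 0.997
```

Emit:
{"op": "step_arm", "data": {
  "moves": [
    {"dp":[4.9,1.9,0.1],"twist":[0.0,0.0,-0.04],"hand":1},
    {"dp":[4.9,2.2,0.0],"twist":[0.0,0.0,-0.04],"hand":1},
    {"dp":[4.8,2.4,0.0],"twist":[0.0,0.0,-0.04],"hand":1},
    {"dp":[4.6,2.6,0.0],"twist":[0.0,0.0,-0.05],"hand":1},
    {"dp":[3.3,2.6,3.0],"twist":[0.0,0.0,-0.05],"hand":1},
    {"dp":[3.3,2.7,3.1],"twist":[0.0,0.0,-0.04],"hand":1},
    {"dp":[3.1,2.9,3.0],"twist":[0.0,0.0,-0.05],"hand":1},
    {"dp":[0,0,0],"twist":[0,0,0],"hand":1}
  ]
}}

```text
clock: 23.15
ee_pos: [0.505, 0.3276, 0.1463]
eef_rot: [0.433, 0.901, -0.0, -0.001]
wrist_force: [-0.5, 0.4, -0.1]
grip_width: 1.001
```

Run:
```python
from h import *
p,r,s=pose();W=cap('wrist','w13')
print(p,s['clock'],r.as_quat())
print([(a['location'],a['conf']) for a in ctrl.mark_of('blank_center','wrist')])
for t in ctrl.trace('blank','wrist'):
    m=t['pixels'];print(t['location'],t['conf'],m.sum(),W['img'][m].mean(0).round())
```

```text
[0.5050039  0.32757119 0.14632769] 23.15 [ 4.33305801e-01  9.01246091e-01 -2.70356108e-04 -1.22180645e-03]
[([502.9, 79.8], 0.78), ([159.7, 43.2], 0.71)]
[510.5, 82.4] 0.83 16988 [227. 151. 187.]
[317.2, 234.7] 0.71 11244 [248. 222. 139.]
[164.2, 45.2] 0.57 14007 [246. 168. 207.]
```

View pics/w13.png

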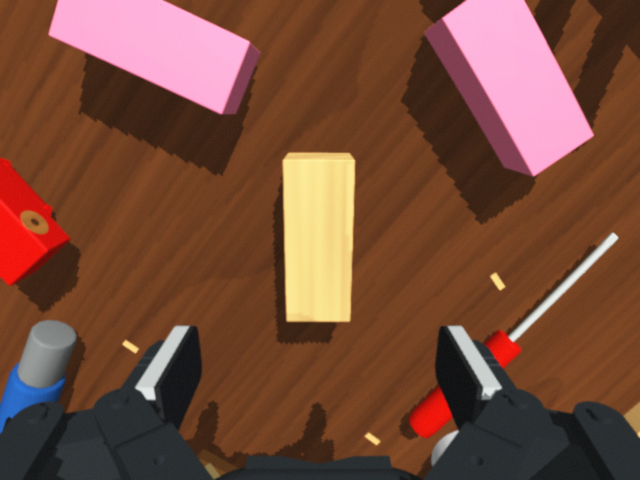

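Run:
```python
from h import *
W=cap('wrist');p,r,s=pose()
im=W['img'];cv2.imwrite('pics/w13c.png',cv2.resize(np.ascontiguousarray(im[140:340,260:380,::-1]),None,fx=3,fy=3,interpolation=2))
P=np.array([onz(W,a,.044) for a in((284,160),(354,160),(350.5,321),(287,321))])
c=P.mean(0);long=(P[0]+P[1]-P[2]-P[3])/2;sh=(P[1]+P[2]-P[0]-P[3])/2
print(c,np.linalg.norm(long),np.linalg.norm(sh),np.arctan2(long[1],long[0]),np.arctan2(sh[1],sh[0])+np.pi/2)
xt=r.apply([1,0,0]);print('tool yaw',np.arctan2(xt[1],xt[0]))
print('in tool',r.inv().apply(c-p)*100)
```

```text
[0.50979554 0.32185584 0.044     ] 0.11014077655192661 0.04340778609270384 2.2411549514276694 2.2405182208524357
tool yaw 2.240816957481687
in tool [-0.43610383 -0.02270329 10.6664065 ]
```

View pics/w13c.png

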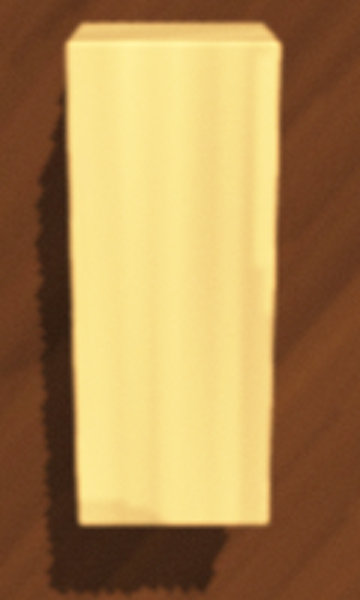

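Emit:
{"op": "step_arm", "data": {
  "moves": [
    {"dp":[-0.3,0,2.5],"twist":[0,0,0],"hand":1},
    {"dp":[0,0,2.5],"twist":[0,0,0],"hand":1},
    {"dp":[0,0,2.5],"twist":[0,0,0],"hand":1},
    {"dp":[0,0,2.5],"twist":[0,0,0],"hand":1},
    {"dp":[0,0,2.0],"twist":[0,0,0],"hand":1},
    {"dp":[0,0,1.2],"twist":[0,0,0],"hand":0.6},
    {"dp":[0,0,0.6],"twist":[0,0,0],"hand":0.4},
    {"dp":[0,0,0],"twist":[0,0,0],"hand":0.3}
  ]
}}

```text
clock: 24.35
ee_pos: [0.5091, 0.3237, 0.0124]
eef_rot: [0.435, 0.9, 0.002, 0.001]
wrist_force: [-0.4, -0.5, 0.6]
grip_width: 0.65
```

Run:
```python
from h import *
p,r,s=pose();W=cap('wrist','w14');print(p,s['grip_width'],s['wrist_force'])
```

```text
[0.50905295 0.32370038 0.01236346] 0.6502173231878906 [-0.38183658 -0.52943141  0.59207539]
```

View pics/w14.png

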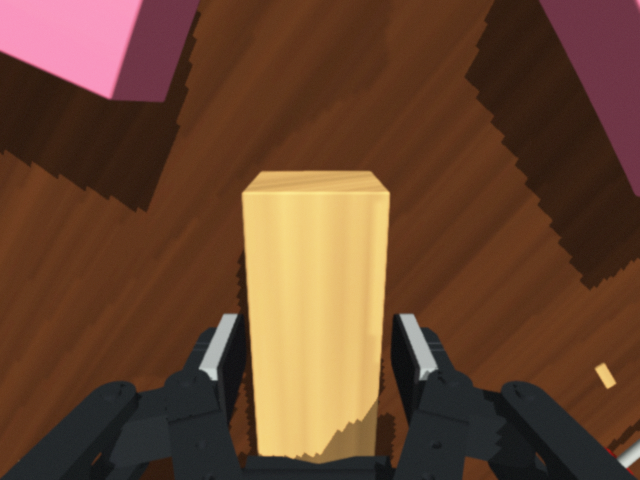

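Emit:
{"op": "step_arm", "data": {
  "moves": [
    {"dp":[0,0,0.3],"twist":[0,0,0],"hand":0.1},
    {"dp":[0,0,0],"twist":[0,0,0],"hand":-0.2},
    {"dp":[0,0,0],"twist":[0,0,0],"hand":-1},
    {"dp":[0,0,0],"twist":[0,0,0],"hand":-1},
    {"dp":[0,0,0],"twist":[0,0,0],"hand":-1},
    {"dp":[0,0,-0.5],"twist":[0,0,0],"hand":-1},
    {"dp":[0,0,-2],"twist":[0,0,0],"hand":-1},
    {"dp":[0,0,-3],"twist":[0,0,0],"hand":-1}
  ]
}}

```text
clock: 25.4
ee_pos: [0.5079, 0.3234, 0.0636]
eef_rot: [0.435, 0.901, 0.001, -0.0]
wrist_force: [0.5, -0.2, -1.0]
grip_width: 0.502
```

Run:
```python
from h import *
p,r,s=pose();print(p,s['grip_width'],s['wrist_force'],s['joint_positions'])
A=bed([.024,-.003,.12]);M=bed([.024,-.003,.17])
rows([(p+[0,-.05,.12],r,3,-1),(M,NOM,10,-1),(A,NOM,2,-1),(A,NOM,1,-1)])
print(M,A)
```

```text
[0.50788424 0.32338135 0.06364545] 0.5016601027962172 [ 0.53769238 -0.1636636  -1.04759063] [ 3.70039431e-01  6.19166692e-01  1.37112104e+00  1.29383440e-03
  1.15012028e+00 -3.01620320e-01]
{"dp": [-1.3, -1.0, -4.0], "twist": [0.0, 0.0, 0.0], "hand": -1}, 
{"dp": [-1.3, -1.1, -4.0], "twist": [0.0, 0.0, 0.0], "hand": -1}, 
{"dp": [-1.3, -1.0, -4.0], "twist": [0.0, 0.0, 0.0], "hand": -1}, 
{"dp": [-2.1, -1.5, -0.2], "twist": [-0.05, -0.02, 0.06], "hand": -1}, 
{"dp": [-2.1, -1.4, -0.2], "twist": [-0.05, -0.01, 0.07], "hand": -1}, 
{"dp": [-2.3, -1.2, -0.3], "twist": [-0.05, -0.02, 0.06], "hand": -1}, 
{"dp": [-2.3, -1.1, -0.2], "twist": [-0.05, -0.02, 0.06], "hand": -1}, 
{"dp": [-2.4, -0.9, -0.3], "twist": [-0.05, -0.01, 0.06], "hand": -1}, 
--
{"dp": [-2.4, -0.7, -0.3], "twist": [-0.05, -0.02, 0.06], "hand": -1}, 
{"dp": [-2.5, -0.6, -0.3], "twist": [-0.05, -0.02, 0.07], "hand": -1}, 
{"dp": [-2.6, -0.4, -0.2], "twist": [-0.05, -0.01, 0.06], "hand": -1}, 
{"dp": [-2.5, -0.2, -0.3], "twist": [-0.05, -0.02, 0.06], "hand": -1}, 
{"dp": [-2.6, -0.1, -0.2], "twist": [-0.05, -0.02, 0.06], "hand": -1}, 
{"dp": [0.0, 0.0, 2.5], "twist": [0.0, 0.0, 0.0], "hand": -1}, 
{"dp": [0.0, 0.0, 2.5], "twist": [0.0, 0.0, 0.0], "hand": -1}, 
{"dp": [0.0, 0.0, 0.0], "twist": [0.0, 0.0, 0.0], "hand": -1}, 
--
end [0.5424 0.0174 0.1589] err mm [ 0.44  0.28 -0.17] rot err [-0.0044  0.0025  0.0049]
[0.51781875 0.01695155 0.20202432] [0.5428066  0.01773096 0.15872305]
```

Emit:
{"op": "step_arm", "data": {
  "moves": [
    {"dp":[-1.3,-1.0,-4.0],"twist":[0.0,0.0,0.0],"hand":-1},
    {"dp":[-1.3,-1.1,-4.0],"twist":[0.0,0.0,0.0],"hand":-1},
    {"dp":[-1.3,-1.0,-4.0],"twist":[0.0,0.0,0.0],"hand":-1},
    {"dp":[-2.1,-1.5,-0.2],"twist":[-0.05,-0.02,0.06],"hand":-1},
    {"dp":[-2.1,-1.4,-0.2],"twist":[-0.05,-0.01,0.07],"hand":-1},
    {"dp":[-2.3,-1.2,-0.3],"twist":[-0.05,-0.02,0.06],"hand":-1},
    {"dp":[-2.3,-1.1,-0.2],"twist":[-0.05,-0.02,0.06],"hand":-1},
    {"dp":[-2.4,-0.9,-0.3],"twist":[-0.05,-0.01,0.06],"hand":-1}
  ]
}}

```text
clock: 26.4
ee_pos: [0.5124, 0.1445, 0.1926]
eef_rot: [0.565, 0.814, 0.097, 0.091]
wrist_force: [0.7, 0.8, -1.4]
grip_width: 0.502
```

Emit:
{"op": "step_arm", "data": {
  "moves": [
    {"dp":[-2.4,-0.7,-0.3],"twist":[-0.05,-0.02,0.06],"hand":-1},
    {"dp":[-2.5,-0.6,-0.3],"twist":[-0.05,-0.02,0.07],"hand":-1},
    {"dp":[-2.6,-0.4,-0.2],"twist":[-0.05,-0.01,0.06],"hand":-1},
    {"dp":[-2.5,-0.2,-0.3],"twist":[-0.05,-0.02,0.06],"hand":-1},
    {"dp":[-2.6,-0.1,-0.2],"twist":[-0.05,-0.02,0.06],"hand":-1},
    {"dp":[0.0,0.0,2.5],"twist":[0.0,0.0,0.0],"hand":-1},
    {"dp":[0.0,0.0,2.5],"twist":[0.0,0.0,0.0],"hand":-1},
    {"dp":[0,0,0],"twist":[0,0,0],"hand":-1}
  ]
}}

```text
clock: 27.4
ee_pos: [0.5422, 0.0178, 0.1575]
eef_rot: [0.671, 0.695, 0.183, 0.179]
wrist_force: [0.2, -0.1, -1.0]
grip_width: 0.504
```

Run:
```python
from h import *
W=cap('wrist');W=cap('wrist');p,r,s=pose()
im=np.ascontiguousarray(W['img'][:,:,::-1])
for pts,c in(([[0,y,.01] for y in(-.07,.07)],(255,0,0)),([[.052,y,.014] for y in(-.051,.051)],(0,200,0)),([[.112,0,.058]],(255,0,255))):
    for a in proj(W,[bed(b) for b in pts]): cv2.circle(im,tuple(np.int32(a.round())),3,c,1)
cv2.imwrite('pics/w15.png',im)
print(p,BR.inv().apply(p-BO),s['grip_width'],s['wrist_force'],s['clock'],plan(bed([.024,-.003,.04]),NOM))
```

```text
[0.54253639 0.01781563 0.1593437 ] [ 0.02407872 -0.00290695  0.12067122] 0.5064837771652935 [-0.05973025  0.00909723 -0.77006498] 27.5 (array([0.  , 0.01, 8.07]), array([-0.002,  0.001,  0.005]))
```

View pics/w15.png

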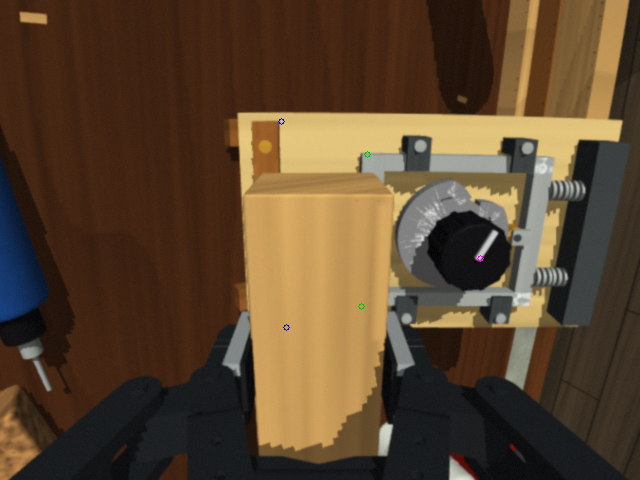

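Emit:
{"op": "step_arm", "data": {
  "moves": [
    {"dp":[0,0,2],"twist":[-0.002,0.001,0.005],"hand":-1},
    {"dp":[0,0,2],"twist":[0,0,0],"hand":-1},
    {"dp":[0,0,2],"twist":[0,0,0],"hand":-1},
    {"dp":[0,0,1.8],"twist":[0,0,0],"hand":-1},
    {"dp":[0,0,1.4],"twist":[0,0,0],"hand":-1},
    {"dp":[0,0,0.8],"twist":[0,0,0],"hand":-1},
    {"dp":[0,0,0.4],"twist":[0,0,0],"hand":-1},
    {"dp":[0,0,0],"twist":[0,0,0],"hand":-1}
  ]
}}

```text
clock: 28.5
ee_pos: [0.5948, 0.0192, 0.0691]
eef_rot: [0.672, 0.693, 0.186, 0.18]
wrist_force: [0.9, 0.2, -1.0]
grip_width: 0.506
```

Run:
```python
from h import *
W=cap('wrist','w16');p,r,s=pose();S=cap('scene')
print(p,BR.inv().apply(p-BO),(r.inv()*NOM).as_rotvec().round(4),s['grip_width'],s['wrist_force'],s['clock'])
im=np.ascontiguousarray(S['img'][:,:,::-1]);a=cv2.resize(im[225:315,325:415],(480,480),interpolation=2)
im=np.ascontiguousarray(W['img'][:,:,::-1]);cv2.imwrite('pics/m16.png',np.hstack([a[60:],cv2.resize(im,(320,240))[:0].reshape(0,320,3) if 0 else cv2.resize(im[100:480,200:480],(310,420))]))
```

```text
[0.59482344 0.01920131 0.0692867 ] [ 0.02434753 -0.00315206  0.01652716] [ 0.0008  0.0007 -0.0005] 0.5025319621450419 [-0.3412991  -0.46130367 -1.69245782] 28.55
```

View pics/m16.png

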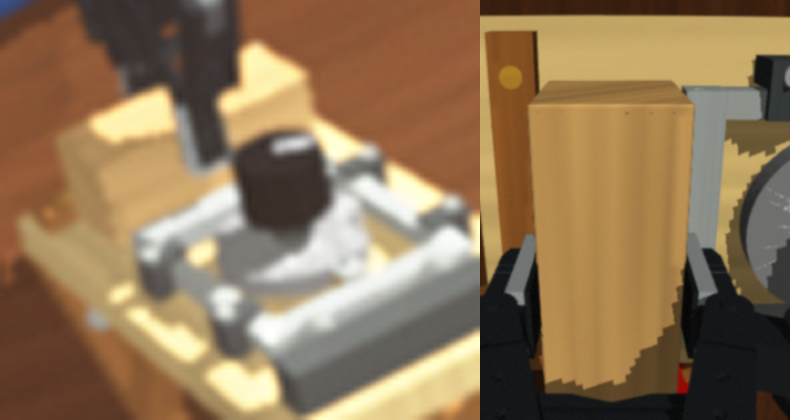

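Emit:
{"op": "step_arm", "data": {
  "moves": [
    {"dp":[0,0,0.3],"twist":[0,0,0],"hand":-1},
    {"dp":[0,0,0],"twist":[0,0,0],"hand":-1},
    {"dp":[0,0,0.1],"twist":[0,0,0],"hand":-1},
    {"dp":[0,0,0],"twist":[0,0,0],"hand":-1},
    {"dp":[0,0,0.1],"twist":[0,0,0],"hand":-1},
    {"dp":[0,0,0],"twist":[0,0,0],"hand":-1},
    {"dp":[0,0,0],"twist":[0,0,0],"hand":-1},
    {"dp":[0,0,0],"twist":[0,0,0],"hand":-1}
  ]
}}

```text
clock: 29.6
ee_pos: [0.5973, 0.0193, 0.0646]
eef_rot: [0.673, 0.693, 0.186, 0.18]
wrist_force: [-0.0, 0.3, -0.4]
grip_width: 0.501
```

Emit:
{"op": "step_arm", "data": {
  "moves": [
    {"dp":[0,0,0.1],"twist":[0,0,0],"hand":-1},
    {"dp":[0,0,0],"twist":[0,0,0],"hand":-1},
    {"dp":[0,0,0.1],"twist":[0,0,0],"hand":-1},
    {"dp":[0,0,0],"twist":[0,0,0],"hand":-1},
    {"dp":[0,0,0],"twist":[0,0,0],"hand":-1},
    {"dp":[0,0,0],"twist":[0,0,0],"hand":-1},
    {"dp":[0,0,0],"twist":[0,0,0],"hand":-1},
    {"dp":[0,0,0],"twist":[0,0,0],"hand":-1}
  ]
}}

```text
clock: 30.6
ee_pos: [0.5976, 0.0193, 0.0642]
eef_rot: [0.672, 0.693, 0.186, 0.181]
wrist_force: [-16.5, -2.1, 18.2]
grip_width: 0.505
```

Emit:
{"op": "step_arm", "data": {
  "moves": [
    {"dp":[0,0,-0.1],"twist":[0,0,0],"hand":-1},
    {"dp":[0,-0.1,0],"twist":[0,0,0],"hand":-1},
    {"dp":[0,-0.1,0],"twist":[0,0,0],"hand":-1},
    {"dp":[0,0,0],"twist":[0,0,0],"hand":-1},
    {"dp":[0,0,0],"twist":[0,0,0],"hand":0.1},
    {"dp":[0,0,0],"twist":[0,0,0],"hand":0.2},
    {"dp":[0,0,0],"twist":[0,0,0],"hand":0.3},
    {"dp":[0,0,0],"twist":[0,0,0],"hand":0.4}
  ]
}}

```text
clock: 31.6
ee_pos: [0.596, 0.0192, 0.0626]
eef_rot: [0.673, 0.693, 0.186, 0.18]
wrist_force: [-0.5, 0.6, 0.4]
grip_width: 0.697
```

Run:
```python
from h import *
W=cap('wrist','w17');p,r,s=pose();S=cap('scene')
print(p,BR.inv().apply(p-BO),s['grip_width'],s['wrist_force'],s['clock'])
im=np.ascontiguousarray(S['img'][:,:,::-1]);a=cv2.resize(im[225:315,325:415],(480,480),interpolation=2)
im=np.ascontiguousarray(W['img'][:,:,::-1]);cv2.imwrite('pics/m17.png',np.hstack([a[60:],cv2.resize(im[100:480,200:480],(310,420))]))
```

```text
[0.59606721 0.01921921 0.06266572] [ 0.02211414 -0.00317294  0.01017135] 0.7030530979555522 [-0.44773634 -0.20962975  0.17702311] 31.65
```

View pics/m17.png

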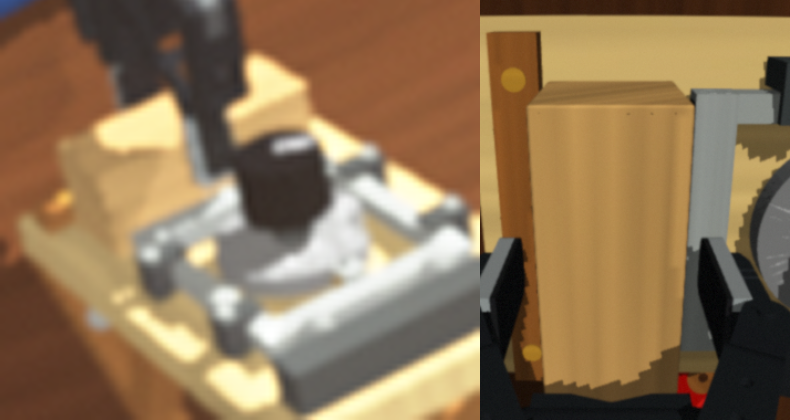

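Run:
```python
from h import *
p,r,s=pose();g=NOM*rz(-.5)
rows([(bed([.022,-.003,.09]),NOM,4,.4),(bed([.111,0,.09]),g,6,1),(bed([.111,0,.09]),g,1,1),(bed([.111,0,.018]),g,5,1)])
print(np.array(s['joint_positions']).round(2))
```

```text
{"dp": [0.0, 0.0, -2.0], "twist": [0.0, 0.0, 0.0], "hand": 0.4}, 
{"dp": [0.0, 0.0, -2.0], "twist": [0.0, 0.0, 0.0], "hand": 0.4}, 
{"dp": [0.0, 0.0, -2.0], "twist": [0.0, 0.0, 0.0], "hand": 0.4}, 
{"dp": [0.0, 0.0, -2.0], "twist": [0.0, 0.0, 0.0], "hand": 0.4}, 
{"dp": [0.1, 1.5, 0.0], "twist": [0.0, 0.0, -0.08], "hand": 1}, 
{"dp": [-0.1, 1.5, 0.0], "twist": [0.0, 0.0, -0.09], "hand": 1}, 
{"dp": [-0.2, 1.4, 0.0], "twist": [0.0, 0.0, -0.08], "hand": 1}, 
{"dp": [-0.3, 1.5, 0.0], "twist": [0.0, 0.0, -0.08], "hand": 1}, 
--
{"dp": [-0.5, 1.4, 0.0], "twist": [0.0, 0.0, -0.09], "hand": 1}, 
{"dp": [-0.5, 1.4, 0.0], "twist": [0.0, 0.0, -0.08], "hand": 1}, 
{"dp": [0.0, 0.0, 0.0], "twist": [0.0, 0.0, 0.0], "hand": 1}, 
{"dp": [0.0, 0.0, 1.4], "twist": [0.0, 0.0, 0.0], "hand": 1}, 
{"dp": [0.0, 0.0, 1.5], "twist": [0.0, 0.0, 0.0], "hand": 1}, 
{"dp": [0.0, 0.0, 1.4], "twist": [0.0, 0.0, 0.0], "hand": 1}, 
{"dp": [0.0, 0.0, 1.5], "twist": [0.0, 0.0, 0.0], "hand": 1}, 
{"dp": [0.0, 0.0, 1.4], "twist": [0.0, 0.0, 0.0], "hand": 1}, 
--
end [0.6691 0.0248 0.1142] err mm [-0.11 -0.13 -0.29] rot err [-0.0001  0.0007 -0.0006]
[-0.22  0.49  1.8   0.37  0.36 -0.57]
```

Emit:
{"op": "step_arm", "data": {
  "moves": [
    {"dp":[0.0,0.0,-1.0],"twist":[0.0,0.0,0.0],"hand":0.4},
    {"dp":[0.0,0.0,-2.0],"twist":[0.0,0.0,0.0],"hand":0.4},
    {"dp":[0.0,0.0,-2.5],"twist":[0.0,0.0,0.0],"hand":0.4},
    {"dp":[0.0,0.0,-2.5],"twist":[0.0,0.0,0.0],"hand":0.4},
    {"dp":[0.1,1.5,0.0],"twist":[0.0,0.0,-0.08],"hand":1},
    {"dp":[-0.1,1.5,0.0],"twist":[0.0,0.0,-0.09],"hand":1},
    {"dp":[-0.2,1.4,0.0],"twist":[0.0,0.0,-0.08],"hand":1},
    {"dp":[-0.3,1.5,0.0],"twist":[0.0,0.0,-0.08],"hand":1}
  ]
}}

```text
clock: 32.7
ee_pos: [0.6074, 0.022, 0.1626]
eef_rot: [0.548, 0.795, 0.153, 0.209]
wrist_force: [-0.2, 0.3, -0.3]
grip_width: 1.001
```

Emit:
{"op": "step_arm", "data": {
  "moves": [
    {"dp":[-0.5,1.4,0.0],"twist":[0.0,0.0,-0.09],"hand":1},
    {"dp":[-0.5,1.4,0.0],"twist":[0.0,0.0,-0.08],"hand":1},
    {"dp":[0.0,0.0,0.0],"twist":[0.0,0.0,0.0],"hand":1},
    {"dp":[0.0,0.0,0.0],"twist":[0.0,0.0,0.0],"hand":1},
    {"dp":[0.0,0.0,0.0],"twist":[0.0,0.0,0.0],"hand":1},
    {"dp":[0.0,0.0,0.0],"twist":[0.0,0.0,0.0],"hand":1},
    {"dp":[0.0,0.0,0.0],"twist":[0.0,0.0,0.0],"hand":1},
    {"dp":[0.0,0.0,0.0],"twist":[0.0,0.0,0.0],"hand":1}
  ]
}}

```text
clock: 33.7
ee_pos: [0.6331, 0.0238, 0.1766]
eef_rot: [0.48, 0.838, 0.135, 0.221]
wrist_force: [0.4, -0.5, -0.4]
grip_width: 1.001
```

Run:
```python
from h import *
W=cap('wrist');p,r,s=pose()
im=np.ascontiguousarray(W['img'][:,:,::-1])
for pts,c in(([[0,y,.01] for y in(-.07,.07)],(255,0,0)),([[.022+a,y,.044] for y in(-.055,.055) for a in(-.022,.022)],(0,200,0)),([[.112,0,.058],[.112,0,.028]],(255,0,255))):
    for a in proj(W,[bed(b) for b in pts]): cv2.circle(im,tuple(np.int32(a.round())),3,c,1)
cv2.imwrite('pics/w18.png',im)
print(p,BR.inv().apply(p-BO),s['grip_width'],s['wrist_force'],s['clock'],plan(bed([.1115,0,.018]),NOM*rz(-.5)),s['joint_positions'])
```

```text
[0.63307806 0.02375079 0.17655335] [0.11121706 0.00020258 0.09023386] 0.9981519443473627 [-0.30277647 -0.20588013 -0.07615123] 33.75 (array([-0.03,  0.02,  7.22]), array([-0.   ,  0.001, -0.001])) [-0.19771725  0.37340077  1.56618134  0.17684376  0.69710796 -0.8345365 ]
```

View pics/w18.png

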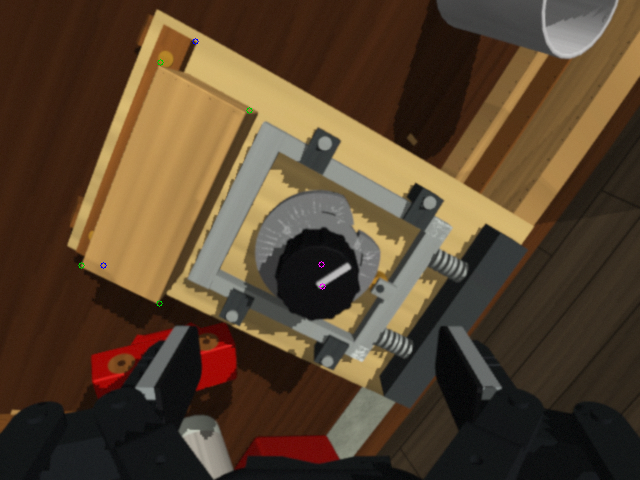

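Emit:
{"op": "step_arm", "data": {
  "moves": [
    {"dp":[0,0,1.8],"twist":[0,0,0],"hand":1},
    {"dp":[0,0,1.8],"twist":[0,0,0],"hand":1},
    {"dp":[0,0,1.6],"twist":[0,0,0],"hand":1},
    {"dp":[0,0,1.2],"twist":[0,0,0],"hand":1},
    {"dp":[0,0,0.8],"twist":[0,0,0],"hand":0.6},
    {"dp":[0,0,0],"twist":[0,0,0],"hand":0.4},
    {"dp":[0,0,0],"twist":[0,0,0],"hand":0.2},
    {"dp":[0,0,0],"twist":[0,0,0],"hand":0.2}
  ]
}}

```text
clock: 34.75
ee_pos: [0.6691, 0.0248, 0.1149]
eef_rot: [0.48, 0.838, 0.136, 0.221]
wrist_force: [-0.8, -0.4, 0.2]
grip_width: 0.599
```

Run:
```python
from h import *
W=cap('wrist','w19');p,r,s=pose()
print(p,BR.inv().apply(p-BO),s['grip_width'],s['wrist_force'],s['clock'])
```

```text
[0.66912336 0.02482413 0.11476601] [0.11155334 0.00015163 0.01869384] 0.5991080630948018 [-0.58241319  0.4881548  -0.14825185] 34.8
```

View pics/w19.png

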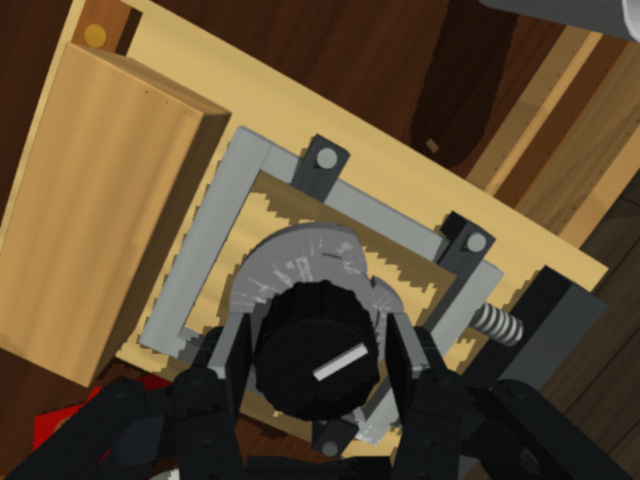

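Emit:
{"op": "step_arm", "data": {
  "moves": [
    {"dp":[0,0,0],"twist":[0,0,0],"hand":-1},
    {"dp":[0,0,0],"twist":[0,0,0],"hand":-1},
    {"dp":[0,0,0],"twist":[0,0,0],"hand":-1},
    {"dp":[0,0,0],"twist":[0,0,0],"hand":-1},
    {"dp":[0,0,0],"twist":[0,0,0.1],"hand":-1},
    {"dp":[0,0,0],"twist":[0,0,0.1],"hand":-1},
    {"dp":[0,0,0],"twist":[0,0,0.1],"hand":-1},
    {"dp":[0,0,0],"twist":[0,0,0.1],"hand":-1}
  ]
}}

```text
clock: 35.8
ee_pos: [0.6679, 0.0244, 0.1143]
eef_rot: [0.638, 0.725, 0.176, 0.189]
wrist_force: [-10.2, -3.8, 5.9]
grip_width: 0.454
```

Emit:
{"op": "step_arm", "data": {
  "moves": [
    {"dp":[0,0,0],"twist":[0,0,0.1],"hand":-1},
    {"dp":[0,0,0],"twist":[0,0,0.1],"hand":-1},
    {"dp":[0,0,0],"twist":[0,0,0.1],"hand":-1},
    {"dp":[0,0,0],"twist":[0,0,0.1],"hand":-1},
    {"dp":[0,0,0],"twist":[0,0,0.1],"hand":-1},
    {"dp":[0,0,0],"twist":[0,0,0.1],"hand":-1},
    {"dp":[0,0,0],"twist":[0,0,0],"hand":-1},
    {"dp":[0,0,0],"twist":[0,0,0],"hand":-1}
  ]
}}

```text
clock: 36.8
ee_pos: [0.6671, 0.0245, 0.1138]
eef_rot: [0.824, 0.506, 0.223, 0.128]
wrist_force: [-15.3, -4.0, 6.4]
grip_width: 0.451
```

Run:
```python
from h import *
W=cap('wrist','w20');p,r,s=pose()
print(p,BR.inv().apply(p-BO),(NOM.inv()*r).as_rotvec(),s['grip_width'],s['wrist_force'],s['torque'],s['clock'])
b=proj(W,[bed([.112,0,.058]),bed([.132,0,.058])]);d=b[1]-b[0];print('up-slope dir in image',d)
```

```text
[0.66709669 0.02453735 0.11387089] [ 1.09343745e-01 -7.18218026e-05  1.89359518e-02] [ 0.00337444 -0.00151123  0.50035558] 0.45109387419700614 [-14.40767667  -3.56319375   6.23986743] [-0.59513508  1.56051347 -0.39187762] 36.85
up-slope dir in image [ 57.11878443 -26.33247028]
```

View pics/w20.png

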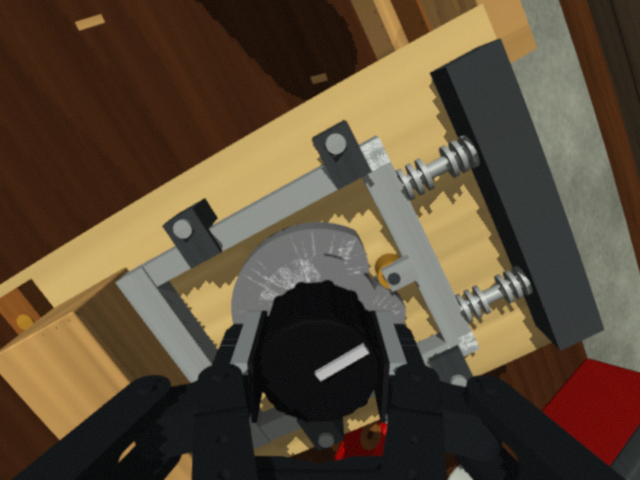

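Emit:
{"op": "step_arm", "data": {
  "moves": [
    {"dp":[0,0,0],"twist":[0,0,0.04],"hand":-1},
    {"dp":[0,0,0],"twist":[0,0,0],"hand":-1},
    {"dp":[0,0,0],"twist":[0,0,0],"hand":0.3},
    {"dp":[0,0,0],"twist":[0,0,0],"hand":1},
    {"dp":[0,0,0],"twist":[0,0,0],"hand":1},
    {"dp":[0,0,0],"twist":[0,0,0],"hand":1},
    {"dp":[0,0,-0.5],"twist":[0,0,0],"hand":1},
    {"dp":[0,0,-1.5],"twist":[0,0,0],"hand":1}
  ]
}}

```text
clock: 37.85
ee_pos: [0.6587, 0.0246, 0.1316]
eef_rot: [0.833, 0.489, 0.227, 0.124]
wrist_force: [-0.1, -0.2, 0.1]
grip_width: 1.006
```

Emit:
{"op": "step_arm", "data": {
  "moves": [
    {"dp":[0,0,-2],"twist":[0,0,-0.06],"hand":1},
    {"dp":[0,0,-2.5],"twist":[0,0,-0.08],"hand":1},
    {"dp":[0,0,-2.5],"twist":[0,0,-0.08],"hand":1},
    {"dp":[0,-0.5,-2.5],"twist":[0,0,-0.08],"hand":1},
    {"dp":[0,-0.5,-2],"twist":[0,0,-0.08],"hand":1},
    {"dp":[0,-0.5,-1],"twist":[0,0,-0.08],"hand":1},
    {"dp":[0,0,0],"twist":[0,0,-0.08],"hand":1},
    {"dp":[0,0,0],"twist":[0,0,0],"hand":1}
  ]
}}

```text
clock: 38.85
ee_pos: [0.5835, 0.0258, 0.2335]
eef_rot: [0.673, 0.693, 0.186, 0.181]
wrist_force: [0.1, -0.3, 0.5]
grip_width: 1.0
```

Run:
```python
from h import *
W=cap('wrist');p,r,s=pose()
im=np.ascontiguousarray(W['img'][:,:,::-1])
for pts,c in(([[0,y,.01] for y in(-.07,.07)],(255,0,0)),([[.022+a,y,.044] for y in(-.055,.055) for a in(-.022,.022)],(0,200,0)),([[.044,y,.014] for y in(-.051,.051)],(0,0,255)),([[.112,0,.058],[.132,0,.058]],(255,0,255))):
    for a in proj(W,[bed(b) for b in pts]): cv2.circle(im,tuple(np.int32(a.round())),3,c,1)
cv2.imwrite('pics/w21.png',im)
b=proj(W,[bed([.112,0,.058]),bed([.132,0,.058])]);print(b)
T=cap('top');cv2.imwrite('pics/top21.png',np.ascontiguousarray(T['img'][100:340,100:480,::-1]).repeat(2,0).repeat(2,1))
print(p,s['clock'],s['wrist_force'])
```

```text
[[341.88610627 244.15059958]
 [372.5813587  244.12241689]]
[0.58362983 0.02584972 0.23321307] 38.9 [-0.831668   -0.14468288  0.28852847]
```

View pics/w21.png

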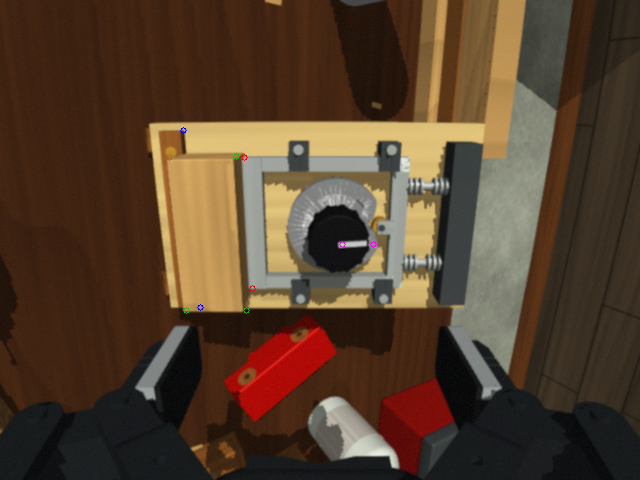

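View pics/top21.png

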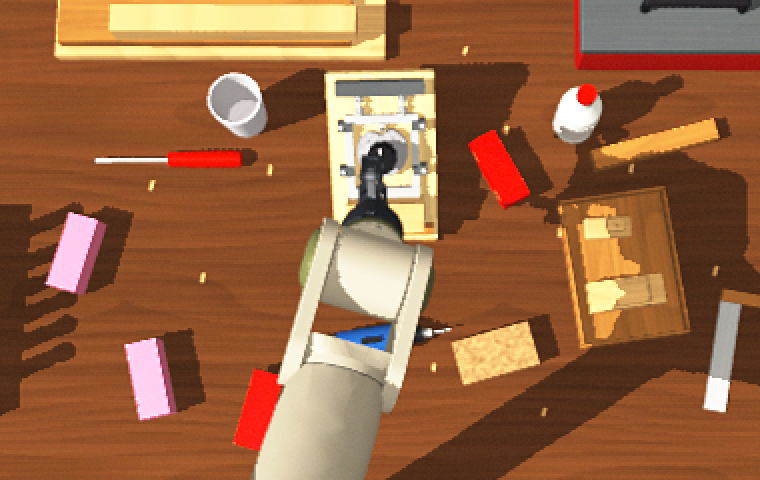

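```bash
python3 -c "
import cv2
a=cv2.imread('pics/w21.png')[110:320,140:490];cv2.imwrite('pics/w21c.png',cv2.resize(a,None,fx=2.2,fy=2.2,interpolation=2))"
```

```text
(no output)
```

View pics/w21c.png

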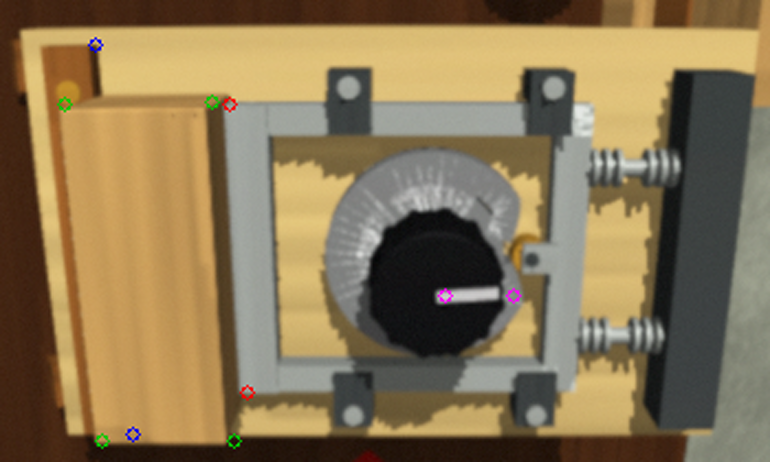

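Run:
```python
from h import *
import pickle
def ang(W,lo,hi,name):
    img=W['img'].astype(int);x0,y0=lo;x1,y1=hi
    sub=img[y0:y1,x0:x1];m=(sub.min(2)>150)&((sub.max(2)-sub.min(2))<50)
    n,l,st,c=cv2.connectedComponentsWithStats(m.astype(np.uint8));k=1+st[1:,4].argmax()
    ys,xs=np.nonzero(l==k);pts=np.c_[xs+x0,ys+y0].astype(float)
    n0=BR.apply([0,0,1]);X=[]
    for q in pts:
        o,d=ray(W,q);t=(bed([0,0,.058])-o)@n0/(d@n0);X.append(BR.inv().apply(o+t*d-BO)[:2])
    X=np.array(X);v=np.linalg.svd(X-X.mean(0))[2][0];v*=np.sign(v[0]);print(name,len(X),X.mean(0).round(4),np.arctan2(v[1],v[0]).round(3))
ang(cap('wrist'),(325,230),(372,258),'now')
ang(pickle.load(open('w1.pkl','rb')),(345,180),(380,196),'w1')
```

```text
now 123 [0.1185 0.0002] 0.062
w1 91 [1.182e-01 1.000e-04] 0.066
```

Run:
```python
from bench import ctrl
print(ctrl.finish_job(), ctrl.sense()['clock'])
```

```text
the job is handed in; nothing more can be done
the job is handed in; nothing more can be done
```

I finished the job and handed it in at about 39 s of the 72 s allowed.

**What I did:**
- **Car:** I turned the knob out about 1.05 rad, which drew the jaw back. I lifted the car out and lowered it into the free half of the tray, down to a contact reading of about 6 N.
- **Block:** I laid the fresh block against the ledge and turned the knob back.

**Last checks:**
- **Clamp:** The roller is in the notch and the jaw is against the block. The knob's rib measured 0.062 rad, against 0.066 rad at the start when it was clamped.
- **Block:** It is square along the ledge and within about 1–3 mm of the middle.
- **Car:** It lies flat and upright beside the boat.
- **Other things:** In the last top view everything I could see was where it started. The arm hid part of the rotary tool and one red car.
- **Robot:** It was clear of everything when I handed in.

**What disagreed:**
- **Fingertips:** In both cameras they sat about 13 mm behind the reported tool point, where the text says 19 mm ahead. A test closing over the car confirmed this, so I set the later grasp depths by the pictures. My first grip on the knob was therefore near its top, but it held.
- **Bed height:** My camera fit came out about 2 mm low. I corrected it from the contact in the tray.
- **Jaw when drawn back:** It looked to be at about 48–50 mm, where the text says 52 mm. I put this down to camera error, because the rib showed the cam at about 1.0 rad.

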